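# Put the weighing bench in order after the balance check

## Task

Put the weighing bench in order after the balance check: first push the balance, still without its pan, across the bench until it stands wholly inside the white taped outline, and then put its loose metal pan over the black platform on top of it and press it down so that it sits level and fully home. Put every calibration weight into the blue case and lower its lid fully shut. Leave the bottle, the sieves and the mortar where they are.

Things in the scene. Friction and masses are not known exactly. Their poses are not given: they have to be found in the camera images.
- balance: compact balance, loose, 0.8 kg, too wide to grip, slides when pushed: cream box 140 (x) x 180 (y) x 40 mm high. Origin: centre of underside, z up. On top, centred at x 0, y -35 mm, a black platform 96 (x) x 50 (y) mm, 10 mm high (top 50 mm above the bench); on the +y half a flat display. Starts nearer the robot than the outline, turned at most 0.25 rad from the robot's axes
- mark: white tape outline flat on the black bench: a rectangle, inside 170 (x) x 210 (y) mm, tape 8 mm wide, no height to speak of. Origin: its centre; its x and y axes are the balance's when that stands square in it, 15 mm to spare on each side
- pan: loose metal weighing pan, 90 g: plate 110 (x) x 64 (y) x 3 mm, a skirt 6 mm deep and 3 mm thick below its edge, 9 mm high in all, lying skirt down. Origin: centre of the skirt's underside, z up. Caps the balance's platform with 4 mm play each side, long side along the balance's x, either way round; seated, the plate rests on the platform, pan origin at (0, -35, 44) mm in the balance's frame
- mat: green mat 200 x 200 x 3 mm, fixed on the bench, on which the weights stand at the start. Origin: centre of its underside
- weight0: calibration weight, 0.2 kg, steel: cylinder 36 mm in diameter and 30 mm high, on it a neck 14 mm wide and a knob 22 mm wide, 45 mm high in all. Origin: centre of its underside; z along its axis towards the knob. Stands on the green mat at the start; two to four weights are present, the rest are None
- weight1: calibration weight, 0.2 kg, brass: cylinder 36 mm in diameter and 30 mm high, on it a neck 14 mm wide and a knob 22 mm wide, 45 mm high in all. Origin: centre of its underside; z along its axis towards the knob. Stands on the green mat at the start; two to four weights are present, the rest are None
- weight2: calibration weight, 0.2 kg, steel: cylinder 36 mm in diameter and 30 mm high, on it a neck 14 mm wide and a knob 22 mm wide, 45 mm high in all. Origin: centre of its underside; z along its axis towards the knob. Stands on the green mat at the start; two to four weights are present, the rest are None
- weight3: calibration weight, 0.2 kg, brass: cylinder 36 mm in diameter and 30 mm high, on it a neck 14 mm wide and a knob 22 mm wide, 45 mm high in all. Origin: centre of its underside; z along its axis towards the knob. Stands on the green mat at the start; two to four weights are present, the rest are None
- case: blue open-topped weight case, fixed to the bench: outside 120 (x) x 200 (y) x 60 mm high, walls and floor 5 mm, one undivided space. Origin: centre of its underside, z up. Its x axis points across it to the hinge side, roughly the robot's +y. The four weights fit side by side
- case_lid (a joint): angle of the case's lid in rad: 0 shut on the rim, 1.57 upright, at most 1.9; starts open at 1.6 to 1.85. Lid 120 x 200 x 8 mm, hinged along the top edge of the case's +x side. Stiff hinge: stays where it is left, takes about 1.5 N at 90 mm from the hinge to move
- case_lid_hinge (a point): point on the lid's hinge line, halfway along it, at the lid's underside: x = 60, y = 0, z = 60.5 mm in the case's frame; turns with the lid (lid shut: axes as the case's; the lid lies along its -x, its outer face 8 mm along its +z)
- case_lid_handle (a point): tip of the black knob handle on the lid's outer face, 35 mm out from that face, 30 mm from the lid's free edge, midway along the lid
- amber_bottle: amber reagent bottle, 64 mm in diameter, 130 mm high, near the work; leave alone. Origin: centre of its underside
- sieves: stack of two steel test sieves, 106 mm in diameter, 85 mm high, near the work; leave alone. Origin: centre of its underside
- mortar: white porcelain mortar, 90 mm in diameter, 55 mm high, near the work; leave alone. Origin: centre of its underside
There are look-alikes about, which are no part of the job. There is more than one size of the balance; the job needs the middle-sized. Leave any purple look-alike of the weight0 alone.

How it is judged:
On the way, in this order (a step that is already met when the one before it is completed fails the run):
1. the balance stands inside the white outline (horizontal distance between balance and mark below 0.024 m and angle between the x axis of balance and the x axis of mark, either way round below 0.2 rad and angle between balance's own z axis and vertical below 0.03 rad), for 0.2 s.
2. the pan is seated level on the balance's platform (z of pan in the frame of balance between 0.0415 and 0.0465 m and x of pan in the frame of balance between -0.008 and 0.008 m and y of pan in the frame of balance between -0.043 and -0.027 m and angle between the z axis of pan and the z axis of balance, either way round below 0.04 rad), for 0.2 s.
At the end, for the whole second after the job is handed in: Balance centre within 24 mm of the outline's centre, turned under 0.2 rad from it; pan level on the platform (height within 2.5 mm, tilt under 0.04 rad to the balance); every weight present inside the case; lid shut within 0.05 rad; balance and pan at rest (all of step 1 and all of step 2 and x of weight0 in the frame of case between -0.056 and 0.056 m and y of weight0 in the frame of case between -0.096 and 0.096 m and z of weight0 in the frame of case between 0 and 0.05 m and x of weight1 in the frame of case between -0.056 and 0.056 m and y of weight1 in the frame of case between -0.096 and 0.096 m and z of weight1 in the frame of case between 0 and 0.05 m and x of weight2 in the frame of case between -0.056 and 0.056 m and y of weight2 in the frame of case between -0.096 and 0.096 m and z of weight2 in the frame of case between 0 and 0.05 m and x of weight3 in the frame of case between -0.056 and 0.056 m and y of weight3 in the frame of case between -0.096 and 0.096 m and z of weight3 in the frame of case between 0 and 0.05 m and value of joint case_lid below 0.05 rad and linear speed of each of balance, pan below 0.01 m/s); the robot touches nothing.
It fails at once if the bottle, the sieves or the mortar is moved more than 30 mm or tipped (distance of any of amber_bottle, sieves, mortar from where it was at the start of the episode above 0.03 m or angle between any of amber_bottle, sieves, mortar's own z axis and vertical above 0.4 rad).
Of weight0, weight1, weight2, weight3 only 2 to 4 are there at a start; the rules pass over those that are not, and their reading is None.
At some moment in a run one of balance, pan, weight0, weight1, weight2, weight3 may be knocked a few centimetres aside while the robot is not near it.
Once in a run the grip may slacken for a moment while it holds something.
It also fails if it takes over 210 s, if anything falls off the work surface, if the arm or the gripper's body presses on something with over 40 N, if the wrist force passes 120 N, or if a joint passes its speed limit or range.

## Robot

A 6-joint arm with a two-finger parallel gripper is mounted at the origin on the work surface. World frame = base frame: x ahead of the robot, y to its left, z up, the work surface at z = 0. Lengths are in m, angles in rad, forces in N, time in s.
With the tool pointing down it reaches from about 0.4 to 0.825 m from the base axis. Payload 7 kg.
Tool frame: the origin (TCP) lies at the very end of the fingers, on their centre line; the grasp point (between the pads) lies 19 mm behind it; z points along the fingers, y is the line along which they close (so a half turn about z gives the same grasp; the last joint's range is limited). The gripper opens to 88 mm and grips with 3 to 60 N. Pads are 19 mm wide; open, the fingers measure 130 mm over their backs; the gripper's body (78 mm by 193 mm) begins 47 mm behind the grasp point.
Start: joints at [1.591, 0.359, 0.012, 0, -1.224, -0.288], TCP at [0.179, 0.651, 0.197] pointing down, gripper open.
Joint ranges: [-3.07, 3.07], [-1.43, 2.12], [-1.02, 1.25], [-3.03, 1.67], [-3.05, -0], [-3.03, 3.03]. Speed limits (rad/s): [2.39, 2.39, 3.01, 3.14, 3.14, 3.14].

## Interface

Orientations are given as [roll, pitch, yaw] about the fixed x, y, z axes, in that order (R = Rz(yaw) Ry(pitch) Rx(roll)).
In Python, from station import * gives the robot as it stands.
- The arm moves only by the tool servo_tool, never from a script. Its argument "moves" is a list of rows, each an object of numbers: "jaw": the opening, from 0 (shut) to 1 (fully open); "dx", "dy", "dz": the shift along the world's x, y, z in m; "roll": the turn about the world's z in degrees. A call has exactly 10 rows; each row shifts and turns the commanded pose from where the row before left it; what a row does not reach is not made up. A row lasts 1/8 s, in which the tool goes at most 62.5 mm and 10.7 degrees, less where a joint would pass 70% of its speed; a pose out of reach is approached as far as the arm can. A call with a gripper value outside its range is refused whole. The fingers move at their own pace and stop on an object; "newtons" is the grip in N (left out, the last holds). Time passes only in rows, so rows that do not move let the fingers close, or fill a call up. It gives the time, the measured TCP pose, the force, the opening and the grip force at its end, in the units of the state.
- get_state(): the state, without advancing time (a new reading comes with each control period).
- grab_frame(name): name is "scene" or "top" or "wrist"; returns (picture, depth): 420x560x3 uint8, red, green, blue; 420x560 float32, m along the optical axis (not along the pixel's ray), 0 where there is no reading.
- calibration(name): a dict with "intrinsics" (3x3 intrinsics, pixels), "R" (3x3) and "t" (3): a world point X has camera coordinates R X + t. Camera axes: x right, y down, z forward; pixel columns grow to the right and rows downward; lengths in m; the calibration is good to about 2 mm. A picture is of the moment at which its call begins: read the wrist's pose just before it. calibration takes no time and is no camera call; for the wrist camera it gives the pose at the moment of the call.
- job_done(): hands the job in; it is judged then, once.
The state is a dict: "t": time; "q": joint angles; "qd": joint speeds; "joint_efforts": joint torques, N m; "eef_pos": TCP position; "ee_rot": TCP orientation; "force": force on the tool from outside, world axes, zero at the start; "moment": the same for the moment, N m; "width": finger opening in m; "gripper_force": force on a finger pad.
Only numpy, scipy, OpenCV 4.12 (cv2) and the standard library are available. Lean on these libraries where they do the work, as an engineer would, in place of code of your own. Each camera call takes 0.05 s, during which the arm holds its last target. There are 200 camera calls.

## Working session

There is one attempt and no reset: what is moved stays moved. The work goes in short steps, Python scripts to look and compute and a tool call to move; the robot and the scene stay as the last step left them, time stands still between calls to the robot, and variables do not carry over. Pictures are saved under pics/ and viewed, at most 14 in all, crops included, and the job is handed in when it is done.

Besides the shell and the picture viewer there is one more tool, called in YAML: its name, and indented under it one key for each argument. servo_tool: Moves the arm, as the interface text tells. Its arguments: {"type":"object","properties":{"moves":{"type":"array","items":{"type":"object","properties":{"jaw":{"type":"number"},"dx":{"type":"number"},"dy":{"type":"number"},"dz":{"type":"number"},"roll":{"type":"number"}}}},"newtons":{"type":"number"}},"required":["moves"]}

```bash
mkdir -p pics; ls
cat > h.py <<'E'
from station import *
import numpy as np, cv2
def grab(n):
    c=calibration(n); p,d=grab_frame(n); return p,d,c
def pts(d,c):
    K=np.array(c["intrinsics"]);R=np.array(c["R"]);t=np.array(c["t"])
    v,u=np.mgrid[:d.shape[0],:d.shape[1]]
    X=np.stack([(u-K[0,2])/K[0,0]*d,(v-K[1,2])/K[1,1]*d,d],-1)
    return (X-t)@R
def ray(u,v,z,c):
    K=np.array(c["intrinsics"]);R=np.array(c["R"]);t=np.array(c["t"])
    o=-R.T@t; r=R.T@np.linalg.solve(K,[u,v,1.]); return o+r*(z-o[2])/r[2]
def save(n,p): cv2.imwrite("pics/"+n,p[...,::-1])
E
python3 - <<'E'
from h import *
s=get_state();print(s["eef_pos"],s["ee_rot"])
for n in("scene","top"):
    p,d,c=grab(n);save(n+"0.png",p);np.savez("pics/"+n+"0",p=p,d=d,**c)
E
```

```text
pics
[0.17848377 0.65039957 0.19573654] [ 3.13994598e+00 -1.34918742e-04 -2.67878952e-01]
```

View pics/top0.png

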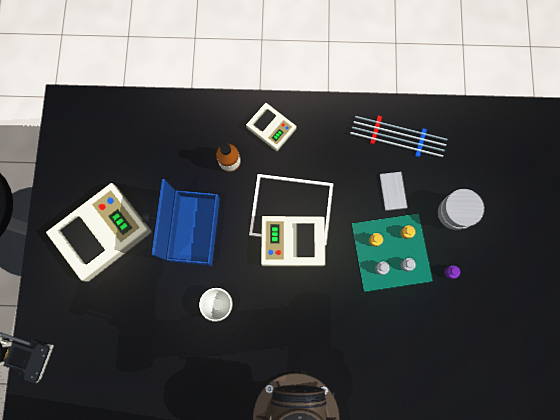

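View pics/scene0.png

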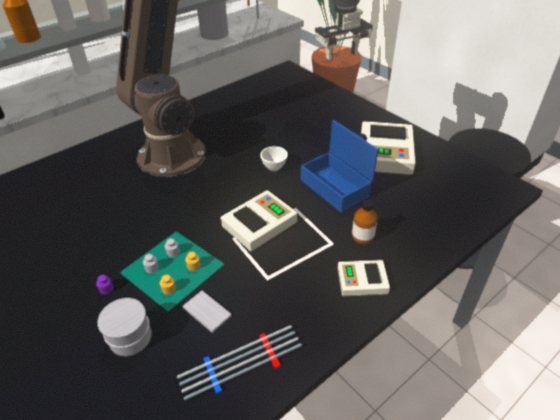

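The top view shows the middle balance at about (293,240), the outline at (291,210), the pan at (394,191) and the case at (187,225). Four weights stand on the mat near (392,252), with a purple decoy at (453,271). Next I'll measure them.

```bash
cat >> h.py <<'E'
def near(P,c,r): return np.hypot(P[...,0]-c[0],P[...,1]-c[1])<r
def rect(xy):
    (c,(w,h),a)=cv2.minAreaRect((np.asarray(xy)*1000).astype(np.float32))
    return np.round(c,1),round(w,1),round(h,1),round(a,1)
E
python3 - <<'E'
from h import *
for n in("top","scene"):
    z=np.load(f"pics/{n}0.npz");p,d=z["p"].astype(int),z["d"];c={k:z[k] for k in("intrinsics","R","t")}
    P=pts(d,c);hsv=cv2.cvtColor(z["p"],cv2.COLOR_RGB2HSV)
    if n=="top":
        for nm,(u,v) in dict(bal=(293,240),pan=(394,191),mark=(291,175),b1=(376,239),b2=(408,231),s1=(382,268),s2=(408,264),purple=(453,271),sieve=(462,208),mortar=(216,304),bottle=(228,157),small=(272,127),case=(195,225),lid=(165,225),mat=(395,250)).items(): print(nm,P[v,u].round(3))
        print("cam",(-c["R"].T@c["t"]).round(3),c["intrinsics"][0,0])
    H=P[...,2]; V=hsv[...,2];S=hsv[...,1];hu=hsv[...,0]
    dz=d>0
    def rep(nm,m,k=0):
        cnts,_=cv2.findContours(m.astype(np.uint8),cv2.RETR_EXTERNAL,cv2.CHAIN_APPROX_NONE)
        for q in sorted(cnts,key=cv2.contourArea)[::-1][:4]:
            if cv2.contourArea(q)<25: continue
            mm=np.zeros(m.shape,np.uint8);cv2.drawContours(mm,[q],-1,1,-1);mm=(mm>0)&m
            hz=np.median(H[mm]); uv=q[:,0]
            print(n,nm,"z",hz.round(4),"rect@z",rect([ray(u,v,hz,c)[:2] for u,v in uv]),"n",mm.sum())
    B=P[240,293] if n=="top" else None
    rep("cream40",dz&(H>.03)&(H<.047)&(V>120)&(S<110))
    rep("grey/pan",dz&(H>.004)&(H<.016)&(V>110)&(S<60)&(P[...,0]>0.3)&(P[...,0]<.8))
    rep("white tape",dz&(abs(H)<.006)&(V>150)&(S<60)&(P[...,0]>0.3)&(P[...,0]<.8))
    rep("mat",(hu>70)&(hu<95)&(S>120)&(abs(H)<.012))
    rep("blue z60",(hu>100)&(hu<125)&(S>120)&(H>.05)&(H<.067))
    rep("blue all",(hu>100)&(hu<125)&(S>120))
    rep("knobs",dz&(H>.04)&(H<.056)&(P[...,1]<-.12)&(P[...,1]>-.5))
    rep("platform",dz&(H>.047)&(H<.055)&(V<90)&(abs(P[...,1])<.2)&(P[...,0]>.3))
E
```

```text
bal [0.479 0.019 0.047]
pan [ 0.639 -0.277  0.007]
mark [0.68  0.028 0.007]
b1 [ 0.488 -0.214  0.05 ]
b2 [ 0.513 -0.305  0.048]
s1 [ 0.407 -0.23   0.049]
s2 [ 0.421 -0.304  0.044]
purple [ 0.405 -0.43   0.042]
sieve [ 0.575 -0.446  0.088]
mortar [0.296 0.232 0.002]
bottle [0.7   0.208 0.103]
small [0.82  0.089 0.031]
case [0.52  0.304 0.013]
lid [0.501 0.368 0.112]
mat [ 0.464 -0.278  0.002]
cam [0.275 0.05  1.459] 505.0204677372044
top cream40 z 0.0409 rect@z (array([479. ,  20.1]), 139.9, 179.0, 1.6) n 2218
top cream40 z 0.0394 rect@z (array([299. , 230.9]), 72.8, 78.2, 28.0) n 145
top cream40 z 0.0348 rect@z (array([ 421.3, -307. ]), 32.8, 29.8, 17.3) n 71
top cream40 z 0.0356 rect@z (array([ 410.9, -234.5]), 30.9, 33.9, 89.4) n 75
top grey/pan z 0.0099 rect@z (array([ 640.2, -272.8]), 110.1, 65.1, 8.0) n 753
top grey/pan z 0.0107 rect@z (array([312.7, 230.5]), 22.3, 53.7, 1.6) n 101
top white tape z 0.0014 rect@z (array([588.5,  24.7]), 227.6, 168.2, 84.2) n 519
top mat z 0.0037 rect@z (array([ 458.7, -267.5]), 201.6, 202.0, 10.1) n 4140
top blue z60 z 0.0603 rect@z (array([508.4
[... 1471 characters left out ...]
blue all z 0.0496 rect@z (array([477.9, 377. ]), 244.4, 454.7, 25.4) n 4189
scene blue all z 0.0079 rect@z (array([ 830.9, -369. ]), 17.0, 22.2, 79.6) n 77
scene blue all z 0.0097 rect@z (array([ 754.1, -348. ]), 16.8, 16.3, 79.4) n 47
scene blue all z 0.0099 rect@z (array([ 810.4, -363.4]), 12.0, 15.2, 6.3) n 36
scene knobs z 0.0463 rect@z (array([ 614.4, -450. ]), 47.0, 97.8, 4.1) n 228
scene knobs z 0.0472 rect@z (array([ 519.3, -309.8]), 21.8, 22.7, 49.1) n 58
scene knobs z 0.0452 rect@z (array([ 407.9, -433.1]), 22.7, 19.6, 49.1) n 53
scene knobs z 0.0473 rect@z (array([ 425.8, -308.8]), 18.4, 26.5, 61.3) n 50
scene platform z 0.0501 rect@z (array([486.6, -17.1]), 94.4, 48.5, 0.9) n 348
```

servo_tool:
  moves:
    - {"dz": 0.055, "jaw": 1}
    - {"dz": 0.055}
    - {"dx": 0.02, "dy": -0.055}
    - {"dx": 0.02, "dy": -0.055}
    - {"dx": 0.02, "dy": -0.055}
    - {"dx": 0.02, "dy": -0.055}
    - {"dx": 0.02, "dy": -0.055, "roll": 3}
    - {"dx": 0.02, "dy": -0.055, "roll": 3}
    - {"dx": 0.02, "dy": -0.055, "roll": 3}
    - {"dx": 0.02, "dy": -0.055}

```text
$.moves[0]: bad value
```

servo_tool:
  moves:
    - {"dx": 0.012, "dy": -0.045}
    - {"dx": 0.012, "dy": -0.045}
    - {"dx": 0.012, "dy": -0.045}
    - {"dx": 0.012, "dy": -0.045}
    - {"dx": 0.012, "dy": 0}
    - {}
    - {}
    - {}
    - {}
    - {}

```text
$.moves[0]: bad value
```

servo_tool:
  moves:
    - {"dx": 0, "dy": 0, "dz": 0.055, "roll": 0, "jaw": 1}
    - {"dx": 0, "dy": 0, "dz": 0.055, "roll": 0, "jaw": 1}
    - {"dx": 0.02, "dy": -0.055, "dz": 0, "roll": 0, "jaw": 1}
    - {"dx": 0.02, "dy": -0.055, "dz": 0, "roll": 0, "jaw": 1}
    - {"dx": 0.02, "dy": -0.055, "dz": 0, "roll": 0, "jaw": 1}
    - {"dx": 0.02, "dy": -0.055, "dz": 0, "roll": 0, "jaw": 1}
    - {"dx": 0.02, "dy": -0.055, "dz": 0, "roll": 3, "jaw": 1}
    - {"dx": 0.02, "dy": -0.055, "dz": 0, "roll": 3, "jaw": 1}
    - {"dx": 0.02, "dy": -0.055, "dz": 0, "roll": 3, "jaw": 1}
    - {"dx": 0.02, "dy": -0.055, "dz": 0, "roll": 0, "jaw": 1}

```text
t: 1.35
eef_pos: [0.3386, 0.209, 0.3067]
ee_rot: [-3.141, -0.0, -0.109]
force: [1.1, 0.7, 0.2]
width: 0.0876
gripper_force: 0.0
```

servo_tool:
  moves:
    - {"dx": 0.01, "dy": -0.045, "dz": 0, "roll": 0, "jaw": 1}
    - {"dx": 0.01, "dy": -0.045, "dz": 0, "roll": 0, "jaw": 1}
    - {"dx": 0.01, "dy": -0.045, "dz": 0, "roll": 0, "jaw": 1}
    - {"dx": 0.01, "dy": -0.045, "dz": 0, "roll": 0, "jaw": 1}
    - {"dx": -0.01, "dy": 0, "dz": -0.05, "roll": 0, "jaw": 1}
    - {"dx": -0.01, "dy": 0, "dz": -0.05, "roll": 0, "jaw": 1}
    - {"dx": 0, "dy": 0, "dz": -0.05, "roll": 0, "jaw": 1}
    - {"dx": 0, "dy": 0, "dz": -0.04, "roll": 0, "jaw": 1}
    - {"dx": 0, "dy": 0, "dz": 0, "roll": 0, "jaw": 1}
    - {"dx": 0, "dy": 0, "dz": 0, "roll": 0, "jaw": 1}

```text
t: 2.6
eef_pos: [0.3596, 0.0313, 0.1181]
ee_rot: [-3.141, -0.001, -0.11]
force: [-0.1, -0.4, 0.8]
width: 0.0875
gripper_force: 0.0
```

Run:
```python
from h import *
s=get_state();print(s["eef_pos"],s["q"])
p,d,c=grab("wrist");save("w1.png",p);print((-c["R"].T@c["t"]).round(3),c["R"].round(2).tolist())
```

```text
[0.35957199 0.03133047 0.11805561] [ 6.47967690e-01 -1.19403523e-01 -7.41705983e-01  7.42113355e-04
 -9.47297968e-01  8.12133578e-01]
[0.43  0.024 0.305] [[-0.11, -0.99, -0.0], [-0.96, 0.11, 0.27], [-0.26, 0.03, -0.96]]
```

servo_tool:
  moves:
    - {"dx": 0.005, "dy": 0, "dz": -0.03, "roll": 0, "jaw": 1}
    - {"dx": 0.005, "dy": 0, "dz": -0.03, "roll": 0, "jaw": 1}
    - {"dx": 0, "dy": 0, "dz": -0.033, "roll": 0, "jaw": 1}
    - {"dx": 0, "dy": 0, "dz": 0, "roll": 0, "jaw": 1}
    - {"dx": 0.005, "dy": 0, "dz": 0, "roll": 0, "jaw": 1}
    - {"dx": 0.005, "dy": 0, "dz": 0, "roll": 0, "jaw": 1}
    - {"dx": 0.005, "dy": 0, "dz": 0, "roll": 0, "jaw": 1}
    - {"dx": 0.005, "dy": 0, "dz": 0, "roll": 0, "jaw": 1}
    - {"dx": 0, "dy": 0, "dz": 0, "roll": 0, "jaw": 1}
    - {"dx": 0, "dy": 0, "dz": 0, "roll": 0, "jaw": 1}

```text
t: 3.9
eef_pos: [0.3884, 0.0308, 0.0236]
ee_rot: [3.141, 0.0, -0.111]
force: [-0.8, 0.4, 0.7]
width: 0.0876
gripper_force: 0.0
```

servo_tool:
  moves:
    - {"dx": 0.01, "dy": 0, "dz": 0, "roll": 0, "jaw": 1}
    - {"dx": 0.01, "dy": 0, "dz": 0, "roll": 0, "jaw": 1}
    - {"dx": 0.012, "dy": 0.001, "dz": 0, "roll": 0, "jaw": 1}
    - {"dx": 0.012, "dy": 0.001, "dz": 0, "roll": 0, "jaw": 1}
    - {"dx": 0.012, "dy": 0.001, "dz": 0, "roll": 0, "jaw": 1}
    - {"dx": 0.012, "dy": 0.001, "dz": 0, "roll": 0, "jaw": 1}
    - {"dx": 0.012, "dy": 0.001, "dz": 0, "roll": 0, "jaw": 1}
    - {"dx": 0.01, "dy": 0.001, "dz": 0, "roll": 0, "jaw": 1}
    - {"dx": 0.005, "dy": 0, "dz": 0, "roll": 0, "jaw": 1}
    - {"dx": 0, "dy": 0, "dz": 0, "roll": 0, "jaw": 1}

```text
t: 5.15
eef_pos: [0.4837, 0.0368, 0.0236]
ee_rot: [3.142, 0.0, -0.111]
force: [-0.3, -0.8, 0.0]
width: 0.0877
gripper_force: 0.0
```

```bash
cat > meas.py <<'E'
from h import *
import sys
n=sys.argv[1]; tag=sys.argv[2]; what=sys.argv[3:]
p,d,c=grab(n);save(tag+".png",p);np.savez("pics/"+tag,p=p,d=d,**c)
P=pts(d,c);hsv=cv2.cvtColor(p,cv2.COLOR_RGB2HSV);H=P[...,2];V=hsv[...,2];S=hsv[...,1];hu=hsv[...,0];dz=d>0
def rep(nm,m,k=3,mn=40):
    cnts,_=cv2.findContours(m.astype(np.uint8),cv2.RETR_EXTERNAL,cv2.CHAIN_APPROX_NONE)
    for q in sorted(cnts,key=cv2.contourArea)[::-1][:k]:
        if cv2.contourArea(q)<mn: continue
        mm=np.zeros(m.shape,np.uint8);cv2.drawContours(mm,[q],-1,1,-1);mm=(mm>0)&m
        hz=np.median(H[mm]); uv=q[:,0]
        print(n,nm,"z",hz.round(4),"rect",*rect([ray(u,v,hz,c)[:2] for u,v in uv]),"n",mm.sum(),"px",uv.mean(0).round())
ins=dz&(P[...,0]>.3)&(P[...,0]<.78)&(abs(P[...,1])<.48)
if "bal" in what: rep("bal",ins&(H>.032)&(H<.047)&(V>120)&(S<110)&(abs(P[...,1])<.2),1)
if "plat" in what: rep("plat",ins&(H>.044)&(H<.056)&(V<90)&(abs(P[...,1])<.2),1)
if "tape" in what: rep("tape",ins&(abs(H)<.008)&(V>150)&(S<60)&(abs(P[...,1])<.2),4)
if "pan" in what: rep("pan",ins&(H>.003)&(H<.018)&(V>100)&(S<60)&(P[...,1]<-.1),2,300)
if "panon" in what: rep("panon",ins&(H>.046)&(H<.062)&(V>100)&(S<60)&(abs(P[...,1])<.2),2,100)
if "knob" in what: rep("knob",ins&(H>.042)&(H<.06)&(P[...,1]<-.12)&(P[...,1]>-.46),6,20)
E
python3 meas.py top t2 bal plat tape pan; python3 meas.py scene s2 bal plat tape
```

```text
top bal z 0.0405 rect [448.7  19.3] 79.3 178.4 1.6 n 815 px [295. 255.]
top plat z 0.0507 rect [446.7 -15.2] 25.3 44.8 1.2 n 107 px [304. 253.]
top tape z 0.0017 rect [579.7  25.9] 226.9 185.7 84.3 n 470 px [300. 194.]
top pan z 0.0098 rect [ 639.8 -273.6] 111.1 66.5 8.1 n 789 px [393. 191.]
scene bal z 0.0397 rect [485.3  17.6] 144.6 183.9 0.9 n 1068 px [259. 219.]
scene plat z 0.0498 rect [485.5 -16. ] 95.7 50.1 1.6 n 313 px [249. 219.]
scene tape z 0.0007 rect [554.   29.5] 229.1 241.0 84.2 n 605 px [281. 251.]
```

View pics/s2.png

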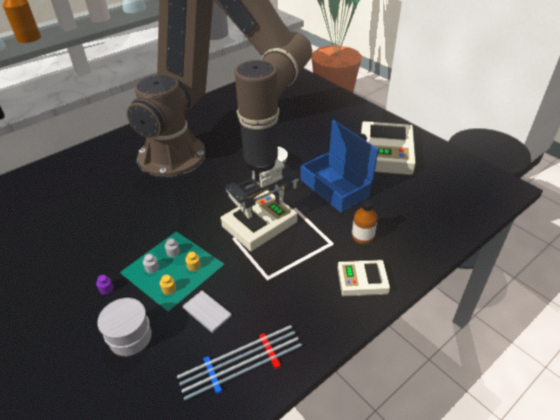

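Run:
```python
from h import *
s=get_state();print(s["t"],s["eef_pos"],s["q"],s["force"])
T=s["eef_pos"]
for n in("scene","top"):
    c=calibration(n);K,R,t=map(np.array,(c["intrinsics"],c["R"],c["t"]))
    for X in (T,[.41,.02,.04]):
        q=K@(R@X+t);print(n,X,q[:2]/q[2])
a,_,_=grab("top");b,_,_=grab("scene")
save("c2.png",np.hstack([cv2.resize(a[180:320,220:370],None,fx=2.6,fy=2.6),cv2.resize(b[140:280,190:340],None,fx=2.6,fy=2.6)]))
```

```text
5.25 [0.48323407 0.03677669 0.02359742] [ 4.82771293e-01  2.40114021e-01 -6.20706374e-01 -1.47057299e-04
 -7.10342779e-01  9.77237548e-01] [-0.38020451  0.84905778 -0.36075383]
scene [0.48323407 0.03677669 0.02359742] [263.7074183  215.98412983]
scene [0.41, 0.02, 0.04] [244.03283491 201.96076398]
top [0.48323407 0.03677669 0.02359742] [286.63528561 239.48608152]
top [0.41, 0.02, 0.04] [292.03502376 264.6703961 ]
```

View pics/c2.png

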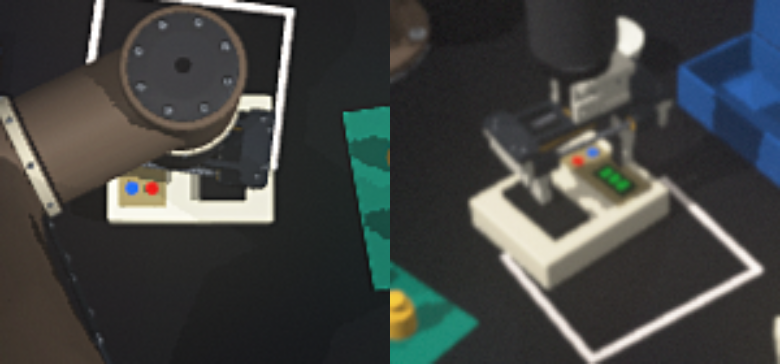

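Run:
```python
from h import *
T=get_state()["eef_pos"]
c=calibration("scene");K,R,t=map(np.array,(c["intrinsics"],c["R"],c["t"]))
for z in(.0236,.04,.055,.07):
  for s in(-1,1):
    X=[T[0]+s*.0053,T[1]+s*.0487,z]
    q=K@(R@X+t);print(z,s,(q[:2]/q[2]).round(1))
p,d,c=grab("wrist");save("w2.png",p);P=pts(d,c)
print(P[...,2][200:420:40,100:500:50].round(3))
```

```text
0.0236 -1 [249.6 222.6]
0.0236 1 [277.5 209.5]
0.04 -1 [249.2 218.6]
0.04 1 [277.3 205.5]
0.055 -1 [248.9 214.9]
0.055 1 [277.2 201.8]
0.07 -1 [248.5 211.1]
0.07 1 [277.1 198. ]
[[-0.     0.039  0.04   0.039  0.038  0.049  0.049  0.039]
 [ 0.126 -0.     0.041  0.04   0.038  0.05   0.049  0.125]
 [ 0.136  0.135  0.135  0.134  0.135  0.134  0.134  0.135]
 [ 0.138  0.109  0.04   0.041  0.038  0.048  0.105  0.136]
 [ 0.158  0.159  0.159  0.158  0.158  0.158  0.158  0.158]
 [ 0.166  0.166  0.168  0.168  0.168  0.167  0.161  0.162]]
```

View pics/w2.png

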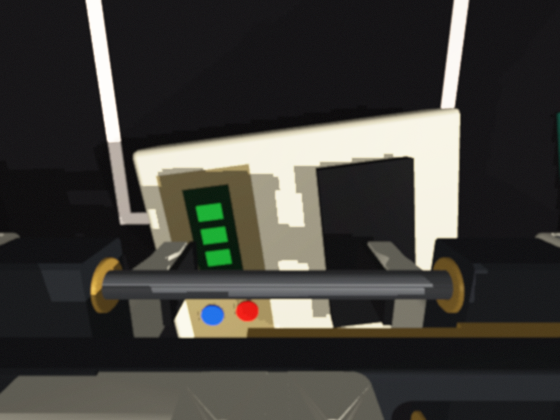

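Run:
```python
from h import *
p,d,c=grab("wrist");P=pts(d,c)
for v in range(236,335,8): print(v,[tuple(P[v,u].round(3)) for u in (375,385,395,405)])
```

```text
236 [(np.float64(0.488), np.float64(-0.018), np.float64(0.048)), (np.float64(0.487), np.float64(-0.023), np.float64(0.049)), (np.float64(0.486), np.float64(-0.029), np.float64(0.048)), (np.float64(0.486), np.float64(-0.034), np.float64(0.049))]
244 [(np.float64(0.488), np.float64(-0.014), np.float64(0.06)), (np.float64(0.487), np.float64(-0.02), np.float64(0.06)), (np.float64(0.482), np.float64(-0.029), np.float64(0.048)), (np.float64(0.481), np.float64(-0.034), np.float64(0.049))]
252 [(np.float64(0.488), np.float64(-0.012), np.float64(0.069)), (np.float64(0.487), np.float64(-0.016), np.float64(0.07)), (np.float64(0.487), np.float64(-0.021), np.float64(0.07)), (np.float64(0.477), np.float64(-0.034), np.float64(0.05))]
260 [(np.float64(0.487), np.float64(-0.009), np.float64(0.077)), (np.float64(0.486), np.float64(-0.014), np.float64(0.075)), (np.float64(0.488), np.float64(-0.018), np.float64(0.08)), (np.float64(0.487), np.float64(-0.022), np.float64(0.079))]
268 [(np.float64(0.486), np.float64(-0.008), np.float64(0.082)), (np.float64(0.487), np.float64(-0.011), np.float64(0.085)), (n
[... 1348 characters left out ...]
np.float64(-0.016), np.float64(0.05)), (np.float64(0.472), np.float64(-0.007), np.float64(0.098)), (np.float64(0.473), np.float64(-0.01), np.float64(0.1)), (np.float64(0.479), np.float64(-0.011), np.float64(0.108))]
324 [(np.float64(0.424), np.float64(-0.019), np.float64(0.039)), (np.float64(0.469), np.float64(-0.006), np.float64(0.098)), (np.float64(0.471), np.float64(-0.009), np.float64(0.102)), (np.float64(0.477), np.float64(-0.01), np.float64(0.111))]
332 [(np.float64(0.503), np.float64(0.011), np.float64(0.146)), (np.float64(0.503), np.float64(0.009), np.float64(0.146)), (np.float64(0.501), np.float64(0.006), np.float64(0.145)), (np.float64(0.502), np.float64(0.004), np.float64(0.146))]
```

servo_tool:
  moves:
    - {"dx": 0, "dy": 0, "dz": 0.03, "roll": 0, "jaw": 1}
    - {"dx": 0, "dy": 0, "dz": 0.04, "roll": 0, "jaw": 1}
    - {"dx": 0, "dy": 0, "dz": 0.03, "roll": 0, "jaw": 1}
    - {"dx": -0.03, "dy": 0, "dz": 0, "roll": 0, "jaw": 1}
    - {"dx": -0.04, "dy": 0, "dz": 0, "roll": 0, "jaw": 1}
    - {"dx": -0.04, "dy": 0, "dz": 0, "roll": 0, "jaw": 1}
    - {"dx": 0, "dy": 0, "dz": 0, "roll": 0, "jaw": 1}
    - {"dx": 0, "dy": 0, "dz": 0, "roll": 0, "jaw": 1}
    - {"dx": 0, "dy": 0, "dz": 0, "roll": 0, "jaw": 1}
    - {"dx": 0, "dy": 0, "dz": 0, "roll": 0, "jaw": 1}

```text
t: 6.7
eef_pos: [0.374, 0.0369, 0.1234]
ee_rot: [3.141, 0.001, -0.111]
force: [0.5, 0.2, 0.9]
width: 0.0877
gripper_force: 0.0
```

```bash
python3 - <<'E'
from h import *
print(get_state()["eef_pos"],get_state()["force"])
p,d,c=grab("wrist");P=pts(d,c);save("w3.png",p)
H=P[...,2]
for v in range(200,270,6): print(v,H[v,340:470:10].round(3))
E
python3 meas.py top t3 bal plat tape
```

```text
[0.37402036 0.03689247 0.12344733] [0.48196318 0.17313969 0.93187002]
200 [-0.001 -0.001 -0.001 -0.001 -0.002 -0.002 -0.    -0.     0.    -0.001
 -0.001  0.001 -0.002]
206 [-0.001 -0.002 -0.001 -0.002 -0.002 -0.001 -0.002  0.    -0.002 -0.001
 -0.002 -0.001 -0.001]
212 [-0.001 -0.002 -0.    -0.001 -0.     0.    -0.001 -0.002 -0.002 -0.001
 -0.002 -0.002 -0.   ]
218 [-0.001 -0.001 -0.001 -0.001 -0.001 -0.001 -0.002 -0.001 -0.002 -0.001
 -0.001 -0.001 -0.001]
224 [-0.001 -0.002 -0.002 -0.002 -0.002 -0.001 -0.001 -0.001 -0.002 -0.
 -0.002 -0.001 -0.   ]
230 [-0.001 -0.001 -0.    -0.002 -0.003 -0.001 -0.002 -0.001 -0.001 -0.002
 -0.003 -0.002 -0.002]
236 [-0.    -0.001 -0.002 -0.001 -0.001 -0.002 -0.001 -0.    -0.001 -0.002
 -0.002 -0.    -0.001]
242 [-0.001 -0.002  0.153  0.157  0.156  0.156 -0.001 -0.    -0.002 -0.
  0.224  0.226  0.226]
248 [-0.001 -0.002  0.157  0.161  0.166  0.165 -0.001 -0.002 -0.001 -0.001
  0.225  0.23   0.23 ]
254 [-0.002 -0.001  0.156  0.169  0.171  0.172  0.173 -0.001  0.    -0.001
  0.226  0.23   0.235]
260 [-0.001 -0.002  0.157  0.174  0.172  0.178  0.179 -0.001 -0.002 -0.001
  0.228  0.231  0.235]
266 [-0.001 -0.     0.159  0.175  0.182  0.186  0.186  0.185 -0.001 -0.001
  0.228  0.232  0.236]
top bal z 0.041 rect [488.7  20.6] 123.2 178.8 0.6 n 982 px [295. 230.]
top plat z 0.0502 rect [502.5 -14.2] 45.7 45.3 0.8 n 151 px [307. 230.]
top tape z 0.0016 rect [579.7  25.5] 227.6 185.7 84.3 n 590 px [291. 200.]
```

View pics/w3.png

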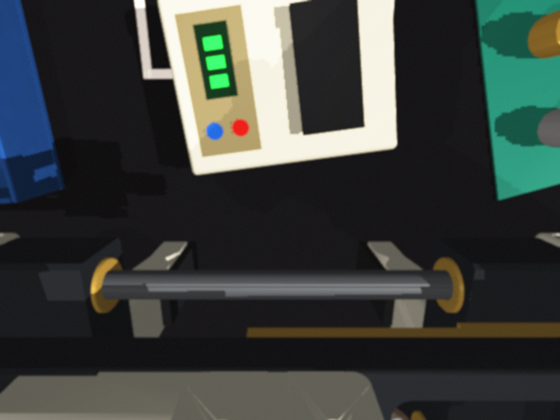

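The fingertips show at about 0.151 m while the TCP reads 0.123, so they really end about 28 mm short of the reported TCP. They passed just over the balance without touching it. I'll descend lower and watch the force.

servo_tool:
  moves:
    - {"dx": 0, "dy": 0, "dz": -0.03, "roll": 0, "jaw": 1}
    - {"dx": 0, "dy": 0, "dz": -0.03, "roll": 0, "jaw": 1}
    - {"dx": 0, "dy": 0, "dz": -0.03, "roll": 0, "jaw": 1}
    - {"dx": 0, "dy": 0, "dz": -0.015, "roll": 0, "jaw": 1}
    - {"dx": 0, "dy": 0, "dz": -0.01, "roll": 0, "jaw": 1}
    - {"dx": 0, "dy": 0, "dz": -0.008, "roll": 0, "jaw": 1}
    - {"dx": 0, "dy": 0, "dz": -0.003, "roll": 0, "jaw": 1}
    - {"dx": 0, "dy": 0, "dz": 0, "roll": 0, "jaw": 1}
    - {"dx": 0, "dy": 0, "dz": 0, "roll": 0, "jaw": 1}
    - {"dx": 0, "dy": 0, "dz": 0, "roll": 0, "jaw": 1}

```text
t: 8.05
eef_pos: [0.3739, 0.0371, -0.002]
ee_rot: [-3.141, -0.001, -0.111]
force: [-0.1, -0.5, -0.4]
width: 0.0876
gripper_force: 0.0
```

Run:
```python
from h import *
print(get_state()["eef_pos"],get_state()["force"])
p,d,c=grab("wrist");P=pts(d,c);save("w4.png",p)
for v in (236,240,242,246,254): print(v,P[v,350:400:10].round(3).tolist())
```

```text
[ 0.37388082  0.0370981  -0.00200397] [-0.11590693 -0.45032539 -0.35579789]
236 [[0.37, -0.009, -0.001], [0.369, -0.015, -0.002], [0.369, -0.021, -0.0], [0.368, -0.028, -0.002], [0.367, -0.034, -0.002]]
240 [[0.368, -0.008, -0.0], [0.367, -0.015, -0.001], [0.366, -0.021, -0.002], [0.365, -0.027, -0.001], [0.365, -0.034, -0.001]]
242 [[0.366, -0.008, -0.001], [0.378, -0.008, 0.029], [0.378, -0.013, 0.031], [0.377, -0.018, 0.03], [0.377, -0.023, 0.031]]
246 [[0.363, -0.008, -0.001], [0.376, -0.007, 0.03], [0.378, -0.011, 0.036], [0.378, -0.016, 0.037], [0.377, -0.021, 0.036]]
254 [[0.358, -0.008, -0.001], [0.372, -0.007, 0.031], [0.378, -0.009, 0.044], [0.378, -0.013, 0.047], [0.378, -0.017, 0.047]]
```

servo_tool:
  moves:
    - {"dx": 0, "dy": -0.003, "dz": -0.012, "roll": 0, "jaw": 1}
    - {"dx": 0.012, "dy": 0, "dz": 0, "roll": 0, "jaw": 1}
    - {"dx": 0.013, "dy": 0, "dz": 0, "roll": 0, "jaw": 1}
    - {"dx": 0.013, "dy": 0.001, "dz": 0, "roll": 0, "jaw": 1}
    - {"dx": 0.013, "dy": 0.001, "dz": 0, "roll": 0, "jaw": 1}
    - {"dx": 0.013, "dy": 0.001, "dz": 0, "roll": 0, "jaw": 1}
    - {"dx": 0.013, "dy": 0.001, "dz": 0, "roll": 0, "jaw": 1}
    - {"dx": 0.013, "dy": 0.001, "dz": 0, "roll": 0, "jaw": 1}
    - {"dx": 0.01, "dy": 0.001, "dz": 0, "roll": 0, "jaw": 1}
    - {"dx": 0, "dy": 0, "dz": 0, "roll": 0, "jaw": 1}

```text
t: 9.35
eef_pos: [0.4744, 0.0396, -0.0145]
ee_rot: [3.141, 0.0, -0.112]
force: [-1.3, 0.3, -0.6]
width: 0.0877
gripper_force: 0.3
```

```bash
python3 meas.py top t4 bal plat tape pan knob; python3 meas.py scene s4 bal plat tape; python3 meas.py wrist w5 bal tape
```

```text
top bal z 0.0409 rect [566.5 -30.6] 87.9 102.0 83.6 n 423 px [317. 207.]
top plat z 0.05 rect [556.2 -35.1] 78.3 25.7 1.6 n 140 px [313. 213.]
top tape z 0.0016 rect [579.4  25.9] 226.9 186.4 84.3 n 493 px [298. 195.]
top pan z 0.0101 rect [ 639.9 -273.5] 110.7 66.5 8.1 n 792 px [393. 191.]
top knob z 0.0487 rect [ 566.2 -420.5] 96.7 37.5 22.8 n 106 px [448. 215.]
top knob z 0.0485 rect [ 411.2 -234.6] 19.5 19.7 1.6 n 51 px [383. 267.]
top knob z 0.0459 rect [ 405.9 -432.8] 19.4 19.9 1.6 n 50 px [455. 271.]
top knob z 0.0496 rect [ 514.9 -309.2] 19.7 20.2 88.7 n 49 px [410. 230.]
top knob z 0.0486 rect [ 423.  -308.7] 19.2 20.2 45.1 n 49 px [410. 263.]
top knob z 0.0483 rect [ 491.6 -217.7] 19.9 19.4 64.3 n 45 px [377. 238.]
scene bal z 0.04 rect [550.2  14.6] 181.6 162.8 83.2 n 1656 px [273. 230.]
scene plat z 0.0501 rect [553.7 -19.9] 49.2 99.0 83.1 n 434 px [264. 232.]
scene tape z 0.0006 rect [579.4  27. ] 228.8 190.2 84.3 n 585 px [287. 251.]
wrist bal z 0.0389 rect [532.9  18.5] 175.8 109.1 83.6 n 63867 px [316. 129.]
wrist tape z -0.0004 rect [554.9 134.8] 14.8 117.3 84.9 n 3623 px [ 79. 118.]
```

servo_tool:
  moves:
    - {"dx": 0.004, "dy": 0.002, "dz": 0, "roll": 0, "jaw": 1}
    - {"dx": 0.004, "dy": 0.002, "dz": 0, "roll": 0, "jaw": 1}
    - {"dx": 0.005, "dy": 0.002, "dz": 0, "roll": 0, "jaw": 1}
    - {"dx": 0.005, "dy": 0.002, "dz": 0, "roll": 0, "jaw": 1}
    - {"dx": 0.005, "dy": 0.002, "dz": 0, "roll": 0, "jaw": 1}
    - {"dx": 0.002, "dy": 0.001, "dz": 0, "roll": 0, "jaw": 1}
    - {"dx": 0, "dy": 0, "dz": 0, "roll": 0, "jaw": 1}
    - {"dx": -0.01, "dy": 0, "dz": 0, "roll": 0, "jaw": 1}
    - {"dx": -0.01, "dy": 0, "dz": 0.03, "roll": 0, "jaw": 1}
    - {"dx": -0.01, "dy": 0, "dz": 0.05, "roll": 0, "jaw": 1}

```text
t: 10.75
eef_pos: [0.4679, 0.051, 0.0658]
ee_rot: [3.141, 0.001, -0.11]
force: [1.1, 1.1, 0.2]
width: 0.0873
gripper_force: 0.0
```

```bash
python3 meas.py scene s5 bal plat tape;python3 meas.py wrist w6 plat bal tape;python3 meas.py top t5 plat bal
```

```text
scene bal z 0.0399 rect [581.4  22.8] 181.8 145.6 82.9 n 1684 px [280. 234.]
scene plat z 0.05 rect [577.6 -10.7] 49.1 97.1 82.7 n 440 px [271. 235.]
scene tape z 0.0007 rect [580.2  26.7] 228.5 188.6 84.1 n 501 px [282. 256.]
wrist bal z 0.0389 rect [559.6  27.6] 177.1 106.8 83.7 n 29786 px [302.  85.]
wrist plat z 0.0487 rect [565.4  -7.7] 49.5 81.1 83.4 n 10990 px [357.  68.]
wrist tape z -0.0005 rect [555.6  28.3] 227.1 142.5 84.0 n 6110 px [296. 128.]
top bal z 0.0406 rect [592.8  23.6] 178.2 105.8 83.2 n 566 px [300. 194.]
top plat z 0.0505 rect [574.7 -28.3] 91.9 30.9 8.2 n 155 px [309. 206.]
```

Balance done: it is at about (581,23) mm with yaw −7°, against the mark at (580,26) with yaw −6°. The fingertip height may change with the jaw opening, so I'll check that on the way to the pan.

servo_tool:
  moves:
    - {"dx": 0, "dy": 0, "dz": 0.06, "roll": 0, "jaw": 0.8}
    - {"dx": 0, "dy": 0, "dz": 0.05, "roll": 0, "jaw": 0.8}
    - {"dx": 0.02, "dy": -0.045, "dz": 0, "roll": 3, "jaw": 0.8}
    - {"dx": 0.02, "dy": -0.045, "dz": 0, "roll": 3, "jaw": 0.8}
    - {"dx": 0.02, "dy": -0.045, "dz": 0, "roll": 3, "jaw": 0.8}
    - {"dx": 0.02, "dy": -0.045, "dz": 0, "roll": 3, "jaw": 0.8}
    - {"dx": 0.02, "dy": -0.045, "dz": 0, "roll": 2, "jaw": 0.8}
    - {"dx": 0.02, "dy": -0.045, "dz": 0, "roll": 0, "jaw": 0.8}
    - {"dx": 0.02, "dy": -0.045, "dz": 0, "roll": 0, "jaw": 0.8}
    - {"dx": 0, "dy": 0, "dz": 0, "roll": 0, "jaw": 0.8}

```text
t: 12.15
eef_pos: [0.6093, -0.2667, 0.1736]
ee_rot: [3.141, 0.001, 0.131]
force: [0.1, 0.2, -0.3]
width: 0.0702
gripper_force: 0.0
```

```bash
cat > tip.py <<'E'
from h import *
s=get_state();T=s["eef_pos"];p,d,c=grab("wrist");P=pts(d,c)
yaw=s["ee_rot"][2];a=np.array([-np.sin(yaw),np.cos(yaw)])
m=(d>0)&(P[...,2]>T[2]-.03)&(P[...,2]<T[2]+.06)&near(P,T,.09)&(d<.3)
l=(P[...,:2]-T[:2])@a
for sgn in(1,-1):
    k=m&(sgn*l>-.005); 
    if k.sum()<5: print("none");continue
    z=P[...,2][k];q=k&(P[...,2]<np.percentile(z,5)+.004)
    print(sgn,"tip z-TCP",np.percentile(z,2).round(4),np.round(np.percentile(z,2)-T[2],4),"lat",np.percentile(l[q],[5,50,95]).round(4))
print(T.round(4),yaw,s["width"])
E
python3 tip.py; python3 meas.py wrist w7 pan
```

```text
1 tip z-TCP 0.2038 0.0302 lat [0.0352 0.0359 0.049 ]
-1 tip z-TCP 0.2037 0.0301 lat [-0.0487 -0.0355 -0.0349]
[ 0.6093 -0.2667  0.1736] 0.13075767691337625 0.07016608725483792
wrist pan z 0.0078 rect [ 639.3 -274. ] 109.8 64.0 8.0 n 5604 px [289. 157.]
wrist pan z 0.0132 rect [ 765.3 -351.9] 144.9 6.3 76.5 n 893 px [382.  46.]
```

servo_tool:
  moves:
    - {"dx": 0.03, "dy": -0.007, "dz": 0, "roll": 0.5, "jaw": 0.92}
    - {"dx": 0, "dy": 0, "dz": -0.05, "roll": 0, "jaw": 0.92}
    - {"dx": 0, "dy": 0, "dz": -0.05, "roll": 0, "jaw": 0.92}
    - {"dx": 0, "dy": 0, "dz": -0.05, "roll": 0, "jaw": 0.92}
    - {"dx": 0, "dy": 0, "dz": -0.025, "roll": 0, "jaw": 0.92}
    - {"dx": 0, "dy": 0, "dz": -0.012, "roll": 0, "jaw": 0.92}
    - {"dx": 0, "dy": 0, "dz": -0.007, "roll": 0, "jaw": 0.92}
    - {"dx": 0, "dy": 0, "dz": -0.005, "roll": 0, "jaw": 0.92}
    - {"dx": 0, "dy": 0, "dz": 0, "roll": 0, "jaw": 0.92}
    - {"dx": 0, "dy": 0, "dz": 0, "roll": 0, "jaw": 0.92}

```text
t: 13.5
eef_pos: [0.6391, -0.2712, -0.0226]
ee_rot: [3.141, -0.001, 0.142]
force: [-0.2, -0.6, 0.0]
width: 0.0806
gripper_force: 0.0
```

```bash
python3 tip.py; python3 meas.py wrist w8 pan
```

```text
1 tip z-TCP -0.0024 0.0201 lat [0.002  0.0433 0.079 ]
-1 tip z-TCP -0.0024 0.0201 lat [-0.0794 -0.0453 -0.0011]
[ 0.6391 -0.2712 -0.0226] 0.14232570271889355 0.0805618337637442
wrist pan z 0.0077 rect [ 663.2 -270.4] 63.2 64.0 8.1 n 14165 px [282. 211.]
wrist pan z 0.0077 rect [ 601.4 -279.2] 24.5 64.0 8.2 n 3165 px [279. 315.]
```

servo_tool:
  moves:
    - {"dx": 0, "dy": -0.002, "dz": -0.004, "roll": 0, "jaw": 0.92}
    - {"dx": 0, "dy": 0, "dz": 0, "roll": 0, "jaw": 0.92}
    - {"dx": 0, "dy": 0, "dz": 0, "roll": 0, "jaw": 0.5}
    - {"dx": 0, "dy": 0, "dz": 0, "roll": 0, "jaw": 0.5}
    - {"dx": 0, "dy": 0, "dz": 0, "roll": 0, "jaw": 0.5}
    - {"dx": 0, "dy": 0, "dz": 0, "roll": 0, "jaw": 0.5}
    - {"dx": 0, "dy": 0, "dz": 0.01, "roll": 0, "jaw": 0.5}
    - {"dx": 0, "dy": 0, "dz": 0.03, "roll": 0, "jaw": 0.5}
    - {"dx": 0, "dy": 0, "dz": 0.05, "roll": 0, "jaw": 0.5}
    - {"dx": 0, "dy": 0, "dz": 0.05, "roll": 0, "jaw": 0.5}
  newtons: 25

```text
t: 14.85
eef_pos: [0.6383, -0.273, 0.1146]
ee_rot: [3.142, 0.0, 0.143]
force: [1.1, -0.3, -1.3]
width: 0.0636
gripper_force: 25.0
```

```bash
cat > held.py <<'E'
from h import *
s=get_state();T=s["eef_pos"];p,d,c=grab("wrist");P=pts(d,c)
hsv=cv2.cvtColor(p,cv2.COLOR_RGB2HSV)
m=(d>0)&(P[...,2]>T[2]+.024)&(P[...,2]<T[2]+.045)&near(P,T,.075)&(d<.3)&(hsv[...,2]>100)
m[240:330,130:195]=0;m[240:330,360:430]=0
from numpy.linalg import lstsq
X=P[m];
A=np.c_[X[:,:2]-T[:2],np.ones(len(X))]
for _ in range(4):
    w=lstsq(A,X[:,2],rcond=None)[0];r=abs(A@w-X[:,2]);k=r<.003;A,X=A[k],X[k]
print("top plane rel TCP",w.round(4),"n",len(X),"rect",rect(X[:,:2]),"TCP",T.round(4),s["ee_rot"],s["width"],s["gripper_force"])
save("held.png",p)
E
python3 held.py
```

```text
top plane rel TCP [-0.0004  0.0002  0.1497] n 17843 rect (array([ 645.7, -271.7]), 97.2, 86.2, 8.5) TCP [ 0.6383 -0.273   0.1146] [3.14158924e+00 2.60555641e-04 1.42506028e-01] 0.06357247483338536 24.99996319413185
```

servo_tool:
  moves:
    - {"dx": 0, "dy": 0, "dz": 0.05, "roll": 0, "jaw": 0.5}
    - {"dx": 0, "dy": 0, "dz": 0.035, "roll": 0, "jaw": 0.5}
    - {"dx": -0.025, "dy": 0.044, "dz": 0, "roll": -3, "jaw": 0.5}
    - {"dx": -0.025, "dy": 0.044, "dz": 0, "roll": -3, "jaw": 0.5}
    - {"dx": -0.027, "dy": 0.044, "dz": 0, "roll": -3, "jaw": 0.5}
    - {"dx": -0.027, "dy": 0.044, "dz": 0, "roll": -3, "jaw": 0.5}
    - {"dx": -0.027, "dy": 0.044, "dz": 0, "roll": -3, "jaw": 0.5}
    - {"dx": -0.027, "dy": 0.041, "dz": 0, "roll": 0, "jaw": 0.5}
    - {"dx": 0, "dy": 0, "dz": 0, "roll": 0, "jaw": 0.5}
    - {"dx": 0, "dy": 0, "dz": 0, "roll": 0, "jaw": 0.5}

```text
t: 16.15
eef_pos: [0.4808, -0.0119, 0.1983]
ee_rot: [-3.141, -0.001, -0.118]
force: [0.6, -0.6, -0.6]
width: 0.0643
gripper_force: 2.5
```

```bash
python3 meas.py wrist w9 plat bal tape; python3 meas.py scene s9 plat bal;python3 held.py
```

```text
wrist bal z 0.039 rect [575.3  24.8] 177.9 137.7 83.4 n 15174 px [230.  95.]
wrist plat z 0.0488 rect [571.6  -8.6] 48.1 93.2 83.5 n 4516 px [264. 100.]
wrist tape z -0.0005 rect [577.8  26.4] 227.8 188.1 84.3 n 4846 px [224.  78.]
scene bal z 0.0399 rect [581.2  23. ] 182.6 145.0 83.4 n 1682 px [281. 234.]
scene plat z 0.0498 rect [577.8 -10.3] 49.3 95.9 83.4 n 431 px [272. 235.]
top plane rel TCP [2.000e-04 1.000e-04 2.329e-01] n 17509 rect (array([487.9, -15.6]), 68.2, 97.2, 83.2) TCP [ 0.481  -0.0126  0.1978] [ 3.14153928e+00 -1.84882931e-04 -1.20158514e-01] 0.06341890939754241 24.999848753213882
```

View pics/w9.png

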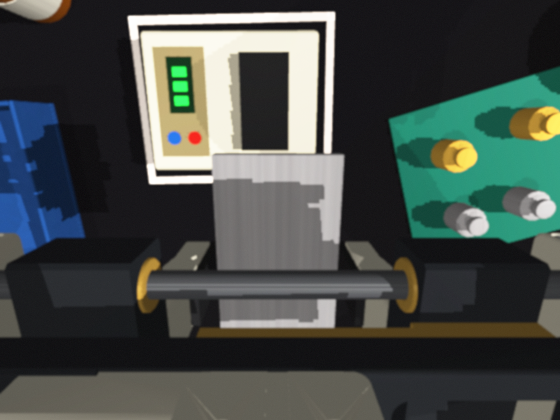

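```bash
cat > pan.py <<'E'
from h import *
import sys
z=np.load(f"pics/{sys.argv[1]}.npz");c={k:z[k] for k in("intrinsics","R","t")};P=pts(z["d"],c)
T=np.array(eval(sys.argv[2]));zt=T[2]+.035
m=(abs(P[...,2]-zt)<.005)&near(P,T,.09);m[240:]=0
cnt=max(cv2.findContours(m.astype(np.uint8),cv2.RETR_EXTERNAL,cv2.CHAIN_APPROX_NONE)[0],key=cv2.contourArea)[:,0]
X=np.array([ray(u,v,zt,c)[:2] for u,v in cnt])
r=rect(X);print(r)
for yaw in (float(sys.argv[3]),):
    ax=np.array([np.cos(yaw),np.sin(yaw)]);ay=np.array([-ax[1],ax[0]])
    print("far",((X-T[:2])@ax).max().round(4),"lat",((X-T[:2])@ay).min().round(4),((X-T[:2])@ay).max().round(4))
E
python3 pan.py w9 "[.481,-.0123,.198]" -0.119
```

```text
(array([514.7, -16. ]), 64.2, 43.8, 83.3)
far 0.0558 lat -0.0317 0.0324
```

servo_tool:
  moves:
    - {"dx": 0.03, "dy": 0.001, "dz": 0, "roll": 0, "jaw": 0.5}
    - {"dx": 0.03, "dy": 0.001, "dz": 0, "roll": 0, "jaw": 0.5}
    - {"dx": 0.03, "dy": 0.001, "dz": 0, "roll": 0.2, "jaw": 0.5}
    - {"dx": 0, "dy": 0, "dz": -0.05, "roll": 0, "jaw": 0.5}
    - {"dx": 0, "dy": 0, "dz": -0.05, "roll": 0, "jaw": 0.5}
    - {"dx": 0, "dy": 0, "dz": -0.03, "roll": 0, "jaw": 0.5}
    - {"dx": 0, "dy": 0, "dz": -0.02, "roll": 0, "jaw": 0.5}
    - {"dx": 0, "dy": 0, "dz": 0, "roll": 0, "jaw": 0.5}
    - {"dx": 0, "dy": 0, "dz": 0, "roll": 0, "jaw": 0.5}
    - {"dx": 0, "dy": 0, "dz": 0, "roll": 0, "jaw": 0.5}

```text
t: 17.55
eef_pos: [0.5715, -0.0091, 0.0488]
ee_rot: [-3.141, -0.002, -0.116]
force: [-1.0, -0.3, -0.4]
width: 0.0631
gripper_force: 25.0
```

```bash
python3 - <<'E'
from h import *
s=get_state();print(s["eef_pos"],s["ee_rot"],s["gripper_force"])
E
python3 meas.py wrist w10 bal
python3 - <<'E'
from h import *
T=get_state()["eef_pos"];z=np.load("pics/w10.npz");p=z["p"];c={k:z[k] for k in("intrinsics","R","t")};P=pts(z["d"],c)
yaw=-.115;ax=np.array([np.cos(yaw),np.sin(yaw)]);ay=np.array([-ax[1],ax[0]])
for nm,h,zz in(("bal",.039,.04),("pan",T[2]+.035,None)):
    m=(abs(P[...,2]-h)<.005)&near(P,T,.2);m[235:]=0
    cnt=max(cv2.findContours(m.astype(np.uint8),cv2.RETR_EXTERNAL,cv2.CHAIN_APPROX_NONE)[0],key=cv2.contourArea)[:,0]
    X=np.array([ray(u,v,h,c)[:2] for u,v in cnt])-T[:2]
    print(nm,rect(X),"far",(X@ax).max().round(4),"lat",(X@ay).min().round(4),(X@ay).max().round(4))
E
```

```text
[ 0.57148173 -0.0091462   0.04877697] [-3.14098129e+00 -1.74645168e-03 -1.16203974e-01] 24.999947547912598
wrist bal z 0.0387 rect [598.5  22.4] 177.0 93.0 83.4 n 15477 px [217. 175.]
bal (array([38.1, 30.1]), 176.7, 71.0, 83.4) far 0.0699 lat -0.054 0.1226
pan (array([35.4, -4.2]), 64.0, 40.9, 83.4) far 0.0561 lat -0.0322 0.0319
```

servo_tool:
  moves:
    - {"dx": -0.001, "dy": -0.0005, "dz": -0.012, "roll": 0, "jaw": 0.5}
    - {"dx": 0, "dy": 0, "dz": -0.006, "roll": 0, "jaw": 0.5}
    - {"dx": 0, "dy": 0, "dz": -0.004, "roll": 0, "jaw": 0.5}
    - {"dx": 0, "dy": 0, "dz": -0.004, "roll": 0, "jaw": 0.5}
    - {"dx": 0, "dy": 0, "dz": -0.003, "roll": 0, "jaw": 0.5}
    - {"dx": 0, "dy": 0, "dz": -0.002, "roll": 0, "jaw": 0.5}
    - {"dx": 0, "dy": 0, "dz": -0.001, "roll": 0, "jaw": 0.5}
    - {"dx": 0, "dy": 0, "dz": 0, "roll": 0, "jaw": 0.5}
    - {"dx": 0, "dy": 0, "dz": 0, "roll": 0, "jaw": 0.5}
    - {"dx": 0, "dy": 0, "dz": 0, "roll": 0, "jaw": 0.5}

```text
t: 18.85
eef_pos: [0.5697, -0.0096, 0.0166]
ee_rot: [-3.142, -0.0, -0.116]
force: [-2.2, 1.2, 7.0]
width: 0.0635
gripper_force: 25.0
```

```bash
python3 held.py
```

```text
top plane rel TCP [0.0002 0.     0.0517] n 17592 rect (array([576.8, -10.3]), 85.9, 97.2, 83.3) TCP [ 0.5697 -0.0096  0.0166] [-3.14154041e+00 -4.98844519e-04 -1.15694828e-01] 0.06352870203753119 25.00125914812088
```

servo_tool:
  moves:
    - {"dx": 0, "dy": 0, "dz": 0, "roll": 0, "jaw": 0.85}
    - {"dx": 0, "dy": 0, "dz": 0, "roll": 0, "jaw": 0.85}
    - {"dx": 0, "dy": 0, "dz": 0, "roll": 0, "jaw": 0.85}
    - {"dx": 0, "dy": 0, "dz": 0.01, "roll": 0, "jaw": 0.85}
    - {"dx": 0, "dy": 0, "dz": 0.04, "roll": 0, "jaw": 0.85}
    - {"dx": 0, "dy": 0, "dz": 0.05, "roll": 0, "jaw": 0.85}
    - {"dx": -0.03, "dy": -0.03, "dz": 0.05, "roll": 0, "jaw": 0.85}
    - {"dx": -0.03, "dy": -0.03, "dz": 0.02, "roll": 0, "jaw": 0.85}
    - {"dx": -0.03, "dy": -0.03, "dz": 0, "roll": 0, "jaw": 0.85}
    - {"dx": 0, "dy": 0, "dz": 0, "roll": 0, "jaw": 0.85}

```text
t: 20.15
eef_pos: [0.4794, -0.0995, 0.1848]
ee_rot: [-3.141, -0.002, -0.118]
force: [-0.4, 0.1, -0.0]
width: 0.0745
gripper_force: 0.0
```

Run:
```python
from h import *
s=get_state();T=s["eef_pos"];print(T,s["ee_rot"][2])
p,d,c=grab("wrist");save("w11.png",p);P=pts(d,c);np.savez("pics/w11",p=p,d=d,**c)
H=P[...,2]
for nm,lo,hi,cc,r in(("bal",.034,.044,(.576,.025),.13),("pan",.048,.057,(.571,-.01),.08)):
    m=(H>lo)&(H<hi)&near(P,cc,r)&(d>0)
    cnt=max(cv2.findContours(m.astype(np.uint8),cv2.RETR_EXTERNAL,cv2.CHAIN_APPROX_NONE)[0],key=cv2.contourArea)[:,0]
    h=np.median(H[m]);X=np.array([ray(u,v,h,c)[:2] for u,v in cnt]);print(nm,h.round(4),rect(X))
    Q=P[m];A=np.c_[Q[:,:2]-Q[:,:2].mean(0),np.ones(len(Q))];print(np.linalg.lstsq(A,Q[:,2],rcond=None)[0].round(4))
hsv=cv2.cvtColor(p,cv2.COLOR_RGB2HSV)
m=((H>.04)&(H<.056)&(P[...,1]<-.15)&(d>0)).astype(np.uint8)
for q in cv2.findContours(m,cv2.RETR_EXTERNAL,cv2.CHAIN_APPROX_NONE)[0]:
    if cv2.contourArea(q)>30:
        u,v=q[:,0].mean(0); X=np.array([ray(a,b,.047,c)[:2] for a,b in q[:,0]]);print("knob",cv2.minEnclosingCircle((X*1000).astype(np.float32)),hsv[int(v),int(u)],u,v)
```

```text
[ 0.4793997  -0.09954549  0.18477225] -0.1178426008217075
bal 0.0391 (array([575.,  24.]), 178.6, 138.0, 83.4)
[0.001  0.0071 0.0391]
pan 0.0518 (array([570.1, -10.3]), 65.1, 108.6, 83.3)
[0.0004 0.001  0.0518]
knob ((410.4402770996094, -234.19534301757812), 12.12809944152832) [  6   6 200] 405.60714285714283 237.41071428571428
knob ((422.88958740234375, -307.3220520019531), 12.769147872924805) [  6   6 220] 472.8135593220339 219.864406779661
knob ((490.7488708496094, -217.32757568359375), 11.657552719116211) [ 24 167 248] 388.5 167.66666666666666
knob ((515.1980590820312, -308.7705993652344), 12.371070861816406) [ 26 158 253] 478.6865671641791 133.11940298507463
```

Pan is seated level. Now the weights, with the fingers closing along x so the gripper body stays clear of the open lid.

servo_tool:
  moves:
    - {"dx": -0.007, "dy": -0.015, "dz": 0, "roll": -9.7, "jaw": 0.7}
    - {"dx": -0.007, "dy": -0.015, "dz": 0, "roll": -9.7, "jaw": 0.7}
    - {"dx": -0.007, "dy": -0.015, "dz": 0, "roll": -9.7, "jaw": 0.7}
    - {"dx": -0.007, "dy": -0.015, "dz": 0, "roll": -9.7, "jaw": 0.7}
    - {"dx": -0.007, "dy": -0.015, "dz": 0, "roll": -9.7, "jaw": 0.7}
    - {"dx": -0.007, "dy": -0.015, "dz": 0, "roll": -9.7, "jaw": 0.7}
    - {"dx": -0.007, "dy": -0.015, "dz": 0, "roll": -9.7, "jaw": 0.7}
    - {"dx": -0.01, "dy": -0.015, "dz": 0, "roll": -9.7, "jaw": 0.7}
    - {"dx": -0.01, "dy": -0.015, "dz": 0, "roll": -9.6, "jaw": 0.7}
    - {"dx": 0, "dy": 0, "dz": 0, "roll": 0, "jaw": 0.7}

```text
t: 21.45
eef_pos: [0.4123, -0.2335, 0.1834]
ee_rot: [3.141, -0.0, -1.639]
force: [0.6, 0.1, -0.0]
width: 0.0614
gripper_force: 0.0
```

```bash
cat > wt.py <<'E'
from h import *
def weights(n):
    p,d,c=grab(n);P=pts(d,c);H=P[...,2];hsv=cv2.cvtColor(p,cv2.COLOR_RGB2HSV)
    m=((H>.041)&(H<.056)&(P[...,1]<-.15)&(P[...,1]>-.4)&(P[...,0]>.33)&(P[...,0]<.58)&(d>0)).astype(np.uint8)
    for q in cv2.findContours(m,cv2.RETR_EXTERNAL,cv2.CHAIN_APPROX_NONE)[0]:
        if cv2.contourArea(q)>15:
            u,v=q[:,0].mean(0).astype(int);X=np.array([ray(a,b,.047,c)[:2] for a,b in q[:,0]]);ce,r=cv2.minEnclosingCircle((X*1000).astype(np.float32))
            print(n,"knob",np.round(ce,1),round(r,1),"hsv",hsv[v,u])
    return p,d,c
s=get_state();print(s["eef_pos"].round(4),s["ee_rot"].round(3),s["q"].round(2))
weights("top");weights("wrist");weights("scene")
E
python3 wt.py
```

```text
[ 0.4123 -0.2335  0.1834] [ 3.141 -0.    -1.639] [-0.1   0.03 -0.43  0.   -1.1   0.03]
top knob [ 411.2 -234.8] 10.5 hsv [120   7 190]
wrist knob [ 489.1 -218.3] 11.4 hsv [ 27 148 254]
wrist knob [ 409.1 -235.4] 11.1 hsv [  0   2 239]
wrist knob [ 513.9 -309.9] 11.5 hsv [ 27 150 254]
wrist knob [ 421.4 -308.4] 10.9 hsv [ 10   3 241]
scene knob [ 518.4 -310.5] 12.9 hsv [ 22 189 232]
scene knob [ 424.9 -309.9] 13.5 hsv [158   5 188]
scene knob [ 493.  -217.5] 11.8 hsv [ 21 191 230]
scene knob [ 413.8 -233.9] 13.4 hsv [165   3 187]
```

servo_tool:
  moves:
    - {"dx": -0.002, "dy": -0.0015, "dz": -0.05, "roll": 0, "jaw": 0.7}
    - {"dx": 0, "dy": 0, "dz": -0.05, "roll": 0, "jaw": 0.7}
    - {"dx": 0, "dy": 0, "dz": -0.04, "roll": 0, "jaw": 0.7}
    - {"dx": 0, "dy": 0, "dz": -0.035, "roll": 0, "jaw": 0.7}
    - {"dx": 0, "dy": 0, "dz": -0.02, "roll": 0, "jaw": 0.7}
    - {"dx": 0, "dy": 0, "dz": 0, "roll": 0, "jaw": 0.7}
    - {"dx": 0, "dy": 0, "dz": 0, "roll": 0, "jaw": 0.2}
    - {"dx": 0, "dy": 0, "dz": 0, "roll": 0, "jaw": 0.2}
    - {"dx": 0, "dy": 0, "dz": 0, "roll": 0, "jaw": 0.2}
    - {"dx": 0, "dy": 0, "dz": 0, "roll": 0, "jaw": 0.2}
  newtons: 35

```text
t: 22.85
eef_pos: [0.4105, -0.2347, -0.0109]
ee_rot: [-3.14, -0.0, -1.638]
force: [0.5, 1.8, 7.4]
width: 0.0347
gripper_force: 35.0
```

servo_tool:
  moves:
    - {"dx": 0, "dy": 0, "dz": 0.05, "roll": 0, "jaw": 0.2}
    - {"dx": 0, "dy": 0, "dz": 0.06, "roll": 0, "jaw": 0.2}
    - {"dx": 0.01, "dy": 0.02, "dz": 0.05, "roll": 0, "jaw": 0.2}
    - {"dx": 0.01, "dy": 0.055, "dz": 0.02, "roll": 0, "jaw": 0.2}
    - {"dx": 0.01, "dy": 0.055, "dz": 0, "roll": 0, "jaw": 0.2}
    - {"dx": 0.01, "dy": 0.055, "dz": 0, "roll": 0, "jaw": 0.2}
    - {"dx": 0.01, "dy": 0.055, "dz": 0, "roll": 0, "jaw": 0.2}
    - {"dx": 0.005, "dy": 0.055, "dz": 0, "roll": 0, "jaw": 0.2}
    - {"dx": 0, "dy": 0.055, "dz": 0, "roll": 0, "jaw": 0.2}
    - {"dx": 0, "dy": 0.055, "dz": 0, "roll": 0, "jaw": 0.2}

```text
t: 24.1
eef_pos: [0.4643, 0.172, 0.1682]
ee_rot: [3.141, 0.0, -1.638]
force: [1.3, 0.0, -2.3]
width: 0.0349
gripper_force: 35.0
```

servo_tool:
  moves:
    - {"dx": 0, "dy": 0.04, "dz": 0, "roll": 0, "jaw": 0.2}
    - {"dx": 0, "dy": 0.03, "dz": 0, "roll": 0, "jaw": 0.2}
    - {"dx": 0, "dy": 0, "dz": 0, "roll": 0, "jaw": 0.2}
    - {"dx": 0, "dy": 0, "dz": 0, "roll": 0, "jaw": 0.2}
    - {"dx": 0, "dy": 0, "dz": 0, "roll": 0, "jaw": 0.2}
    - {"dx": 0, "dy": 0, "dz": 0, "roll": 0, "jaw": 0.2}
    - {"dx": 0, "dy": 0, "dz": 0, "roll": 0, "jaw": 0.2}
    - {"dx": 0, "dy": 0, "dz": 0, "roll": 0, "jaw": 0.2}
    - {"dx": 0, "dy": 0, "dz": 0, "roll": 0, "jaw": 0.2}
    - {"dx": 0, "dy": 0, "dz": 0, "roll": 0, "jaw": 0.2}

```text
t: 25.35
eef_pos: [0.465, 0.2403, 0.1683]
ee_rot: [3.142, 0.0, -1.638]
force: [0.1, 0.2, -1.9]
width: 0.035
gripper_force: 35.0
```

Run:
```python
from h import *
s=get_state();print(s["eef_pos"].round(4),s["ee_rot"][2],s["q"].round(2),s["width"],s["gripper_force"])
for n in("wrist","top"):
    p,d,c=grab(n);save("k_"+n+".png",p);P=pts(d,c);hsv=cv2.cvtColor(p,cv2.COLOR_RGB2HSV)
    b=(hsv[...,0]>100)&(hsv[...,0]<125)&(hsv[...,1]>120)&(d>0)&near(P,(.51,.32),.2)
    H=P[...,2]
    m=(b&(H>.053)&(H<.065)).astype(np.uint8)
    cn=np.vstack([q for q in cv2.findContours(m,cv2.RETR_EXTERNAL,cv2.CHAIN_APPROX_NONE)[0] if cv2.contourArea(q)>30])[:,0]
    X=np.array([ray(u,v,.06,c)[:2] for u,v in cn]);print(n,"rim",rect(X))
    f=b&(H>-.003)&(H<.012)&near(P,(.51,.305),.11);print("floor",H[f].mean() if f.any() else None)
    if f.any():
        cn=max(cv2.findContours(f.astype(np.uint8),cv2.RETR_EXTERNAL,cv2.CHAIN_APPROX_NONE)[0],key=cv2.contourArea)[:,0]
        print("floor rect",rect([ray(u,v,.005,c)[:2] for u,v in cn]))
    l=b&(H>.08)
    for h in(.08,.11,.14,.165):
        k=l&(abs(H-h)<.01); 
        if k.sum()>10: print(h,P[k].mean(0).round(3),k.sum(), "x",P[k][:,0].min().round(3),P[k][:,0].max().round(3))
```

```text
[0.465  0.2403 0.1683] -1.637827038593918 [ 0.85  0.13 -0.36 -0.   -1.08 -0.92] 0.03497552505709707 34.9989547021687
wrist rim (array([506.6, 306.7]), 126.5, 198.1, 86.6)
floor 0.00374187641533083
floor rect (array([506.7, 288.5]), 47.7, 194.2, 87.3)
0.08 [0.462 0.369 0.081] 81 x 0.43 0.513Traceback (most recent call last):
  File "<stdin>", line 8, in <module>
    return _nx.concatenate(arrs, 0, dtype=dtype, casting=casting)
           ~~~~~~~~~~~~~~~^^^^^^^^^^^^^^^^^^^^^^^^^^^^^^^^^^^^^^^
ValueError: need at least one array to concatenate
```

servo_tool:
  moves:
    - {"dx": -0.001, "dy": 0.04, "dz": 0, "roll": 0, "jaw": 0.2}
    - {"dx": -0.001, "dy": 0.04, "dz": 0, "roll": 0, "jaw": 0.2}
    - {"dx": 0, "dy": 0, "dz": -0.04, "roll": 0, "jaw": 0.2}
    - {"dx": 0, "dy": 0, "dz": -0.04, "roll": 0, "jaw": 0.2}
    - {"dx": 0, "dy": 0, "dz": -0.03, "roll": 0, "jaw": 0.2}
    - {"dx": 0, "dy": 0, "dz": -0.02, "roll": 0, "jaw": 0.2}
    - {"dx": 0, "dy": 0, "dz": -0.02, "roll": 0, "jaw": 0.2}
    - {"dx": 0, "dy": 0, "dz": -0.01, "roll": 0, "jaw": 0.2}
    - {"dx": 0, "dy": 0, "dz": 0, "roll": 0, "jaw": 0.2}
    - {"dx": 0, "dy": 0, "dz": 0, "roll": 0, "jaw": 0.2}

```text
t: 26.7
eef_pos: [0.4635, 0.3208, 0.0091]
ee_rot: [-3.141, 0.001, -1.638]
force: [0.3, 0.6, -1.9]
width: 0.0348
gripper_force: 35.0
```

servo_tool:
  moves:
    - {"dx": 0, "dy": 0, "dz": -0.01, "roll": 0, "jaw": 0.2}
    - {"dx": 0, "dy": 0, "dz": -0.006, "roll": 0, "jaw": 0.2}
    - {"dx": 0, "dy": 0, "dz": 0, "roll": 0, "jaw": 0.2}
    - {"dx": 0, "dy": 0, "dz": 0, "roll": 0, "jaw": 0.56}
    - {"dx": 0, "dy": 0, "dz": 0, "roll": 0, "jaw": 0.56}
    - {"dx": 0, "dy": 0, "dz": 0, "roll": 0, "jaw": 0.56}
    - {"dx": 0, "dy": 0, "dz": 0.02, "roll": 0, "jaw": 0.56}
    - {"dx": 0, "dy": 0, "dz": 0.05, "roll": 0, "jaw": 0.56}
    - {"dx": 0, "dy": 0, "dz": 0.055, "roll": 0, "jaw": 0.56}
    - {"dx": 0, "dy": 0, "dz": 0.05, "roll": 0, "jaw": 0.56}

```text
t: 27.95
eef_pos: [0.4631, 0.3203, 0.1696]
ee_rot: [-3.141, 0.001, -1.638]
force: [0.7, 0.7, -0.3]
width: 0.0489
gripper_force: 0.0
```

servo_tool:
  moves:
    - {"dx": 0.003, "dy": -0.06, "dz": 0, "roll": 0, "jaw": 0.7}
    - {"dx": 0.003, "dy": -0.06, "dz": 0, "roll": 0, "jaw": 0.7}
    - {"dx": 0.003, "dy": -0.06, "dz": 0, "roll": 0, "jaw": 0.7}
    - {"dx": 0.003, "dy": -0.06, "dz": 0, "roll": 0, "jaw": 0.7}
    - {"dx": 0.003, "dy": -0.06, "dz": 0, "roll": 0, "jaw": 0.7}
    - {"dx": 0.003, "dy": -0.06, "dz": 0, "roll": 0, "jaw": 0.7}
    - {"dx": 0.003, "dy": -0.06, "dz": 0, "roll": 0, "jaw": 0.7}
    - {"dx": 0.003, "dy": -0.06, "dz": 0, "roll": 0, "jaw": 0.7}
    - {"dx": 0.003, "dy": -0.05, "dz": 0, "roll": 0, "jaw": 0.7}
    - {"dx": 0, "dy": 0, "dz": 0, "roll": 0, "jaw": 0.7}

```text
t: 29.2
eef_pos: [0.4896, -0.2126, 0.1671]
ee_rot: [3.141, -0.0, -1.642]
force: [-1.2, 0.4, -0.4]
width: 0.0615
gripper_force: 0.0
```

```bash
python3 wt.py
python3 - <<'E'
from h import *
p,d,c=grab("top");P=pts(d,c)
m=(d>0)&near(P,(.507,.30),.1)&(P[...,2]>.03)&(P[...,2]<.056)&(cv2.cvtColor(p,cv2.COLOR_RGB2HSV)[...,1]<90)
print(P[m].mean(0),m.sum())
E
```

```text
[ 0.4896 -0.2126  0.1671] [ 3.141 -0.    -1.642] [-0.04  0.15 -0.34  0.   -1.08 -0.03]
wrist knob [ 490.1 -218.1] 11.2 hsv [ 27 149 254]
wrist knob [ 514.6 -309.6] 11.0 hsv [ 28 146 254]
wrist knob [ 422.  -308.1] 11.2 hsv [  0   2 249]
scene knob [ 518.4 -310.5] 12.9 hsv [ 22 189 232]
scene knob [ 424.9 -308.7] 13.2 hsv [170   4 206]
scene knob [ 493.5 -217.8] 12.3 hsv [ 22 189 231]
[0.4617095  0.31782348 0.04216009] 121
```

servo_tool:
  moves:
    - {"dx": 0.001, "dy": -0.0055, "dz": -0.05, "roll": 0, "jaw": 0.7}
    - {"dx": 0, "dy": 0, "dz": -0.05, "roll": 0, "jaw": 0.7}
    - {"dx": 0, "dy": 0, "dz": -0.04, "roll": 0, "jaw": 0.7}
    - {"dx": 0, "dy": 0, "dz": -0.025, "roll": 0, "jaw": 0.7}
    - {"dx": 0, "dy": 0, "dz": -0.013, "roll": 0, "jaw": 0.7}
    - {"dx": 0, "dy": 0, "dz": 0, "roll": 0, "jaw": 0.7}
    - {"dx": 0, "dy": 0, "dz": 0, "roll": 0, "jaw": 0.2}
    - {"dx": 0, "dy": 0, "dz": 0, "roll": 0, "jaw": 0.2}
    - {"dx": 0, "dy": 0, "dz": 0, "roll": 0, "jaw": 0.2}
    - {"dx": 0, "dy": 0, "dz": 0, "roll": 0, "jaw": 0.2}

```text
t: 30.65
eef_pos: [0.4914, -0.2153, -0.01]
ee_rot: [-3.141, -0.0, -1.638]
force: [-1.5, 1.0, 6.4]
width: 0.0349
gripper_force: 35.0
```

servo_tool:
  moves:
    - {"dx": 0, "dy": 0, "dz": 0.05, "roll": 0, "jaw": 0.2}
    - {"dx": 0, "dy": 0, "dz": 0.06, "roll": 0, "jaw": 0.2}
    - {"dx": 0, "dy": 0.02, "dz": 0.05, "roll": 0, "jaw": 0.2}
    - {"dx": 0.01, "dy": 0.055, "dz": 0.02, "roll": 0, "jaw": 0.2}
    - {"dx": 0.01, "dy": 0.055, "dz": 0, "roll": 0, "jaw": 0.2}
    - {"dx": 0.01, "dy": 0.055, "dz": 0, "roll": 0, "jaw": 0.2}
    - {"dx": 0.01, "dy": 0.055, "dz": 0, "roll": 0, "jaw": 0.2}
    - {"dx": 0.01, "dy": 0.055, "dz": 0, "roll": 0, "jaw": 0.2}
    - {"dx": 0.01, "dy": 0.055, "dz": 0, "roll": 0, "jaw": 0.2}
    - {"dx": 0, "dy": 0.055, "dz": 0, "roll": 0, "jaw": 0.2}

```text
t: 31.9
eef_pos: [0.5509, 0.1915, 0.1688]
ee_rot: [3.141, -0.0, -1.638]
force: [0.8, 0.5, -1.9]
width: 0.0348
gripper_force: 35.0
```

servo_tool:
  moves:
    - {"dx": 0.002, "dy": 0.05, "dz": 0, "roll": 0, "jaw": 0.2}
    - {"dx": 0, "dy": 0.05, "dz": 0, "roll": 0, "jaw": 0.2}
    - {"dx": 0, "dy": 0.0225, "dz": 0, "roll": 0, "jaw": 0.2}
    - {"dx": 0, "dy": 0, "dz": -0.04, "roll": 0, "jaw": 0.2}
    - {"dx": 0, "dy": 0, "dz": -0.04, "roll": 0, "jaw": 0.2}
    - {"dx": 0, "dy": 0, "dz": -0.03, "roll": 0, "jaw": 0.2}
    - {"dx": 0, "dy": 0, "dz": -0.02, "roll": 0, "jaw": 0.2}
    - {"dx": 0, "dy": 0, "dz": -0.02, "roll": 0, "jaw": 0.2}
    - {"dx": 0, "dy": 0, "dz": -0.01, "roll": 0, "jaw": 0.2}
    - {"dx": 0, "dy": 0, "dz": 0, "roll": 0, "jaw": 0.2}

```text
t: 33.15
eef_pos: [0.5527, 0.3116, 0.0087]
ee_rot: [3.141, -0.001, -1.638]
force: [-0.4, -0.4, -1.5]
width: 0.0345
gripper_force: 35.0
```

servo_tool:
  moves:
    - {"dx": 0, "dy": 0, "dz": -0.01, "roll": 0, "jaw": 0.2}
    - {"dx": 0, "dy": 0, "dz": -0.004, "roll": 0, "jaw": 0.2}
    - {"dx": 0, "dy": 0, "dz": 0, "roll": 0, "jaw": 0.2}
    - {"dx": 0, "dy": 0, "dz": 0, "roll": 0, "jaw": 0.56}
    - {"dx": 0, "dy": 0, "dz": 0, "roll": 0, "jaw": 0.56}
    - {"dx": 0, "dy": 0, "dz": 0, "roll": 0, "jaw": 0.56}
    - {"dx": 0, "dy": 0, "dz": 0.02, "roll": 0, "jaw": 0.56}
    - {"dx": 0, "dy": 0, "dz": 0.05, "roll": 0, "jaw": 0.56}
    - {"dx": 0, "dy": 0, "dz": 0.055, "roll": 0, "jaw": 0.56}
    - {"dx": 0, "dy": 0, "dz": 0.05, "roll": 0, "jaw": 0.56}

```text
t: 34.4
eef_pos: [0.5531, 0.3123, 0.1727]
ee_rot: [-3.141, 0.001, -1.638]
force: [0.4, 0.3, -0.1]
width: 0.0491
gripper_force: 0.0
```

servo_tool:
  moves:
    - {"dx": -0.004, "dy": -0.062, "dz": 0, "roll": 0, "jaw": 0.7}
    - {"dx": -0.004, "dy": -0.062, "dz": 0, "roll": 0, "jaw": 0.7}
    - {"dx": -0.004, "dy": -0.062, "dz": 0, "roll": 0, "jaw": 0.7}
    - {"dx": -0.004, "dy": -0.062, "dz": 0, "roll": 0, "jaw": 0.7}
    - {"dx": -0.004, "dy": -0.062, "dz": 0, "roll": 0, "jaw": 0.7}
    - {"dx": -0.004, "dy": -0.062, "dz": 0, "roll": 0, "jaw": 0.7}
    - {"dx": -0.004, "dy": -0.062, "dz": 0, "roll": 0, "jaw": 0.7}
    - {"dx": -0.004, "dy": -0.062, "dz": 0, "roll": 0, "jaw": 0.7}
    - {"dx": -0.004, "dy": -0.062, "dz": 0, "roll": 0, "jaw": 0.7}
    - {"dx": 0, "dy": -0.06, "dz": 0, "roll": 0, "jaw": 0.7}

```text
t: 35.65
eef_pos: [0.5166, -0.3078, 0.1709]
ee_rot: [-3.141, -0.0, -1.638]
force: [2.4, -0.1, 0.8]
width: 0.0612
gripper_force: 0.0
```

```bash
python3 wt.py; python3 meas.py scene s12 bal panon
python3 - <<'E'
from h import *
p,d,c=grab("top");P=pts(d,c)
m=((d>0)&near(P,(.507,.30),.1)&(P[...,2]>.03)&(P[...,2]<.056)).astype(np.uint8)
for q in cv2.findContours(m,0,1)[0]:
    if cv2.contourArea(q)>20: k=np.zeros_like(m);cv2.drawContours(k,[q],-1,1,-1);print(P[k>0].mean(0).round(3),k.sum())
E
```

```text
[ 0.5166 -0.3078  0.1709] [-3.141 -0.    -1.638] [-0.21  0.26 -0.19  0.   -1.12  0.15]
top knob [ 422.6 -308.4] 11.2 hsv [114   7 188]
top knob [ 515.3 -309.8] 11.0 hsv [ 23 184 232]
wrist knob [ 514.6 -310.6] 11.1 hsv [ 27 152 254]
wrist knob [ 422.2 -309.4] 11.5 hsv [ 10   3 237]
scene knob [ 518.4 -310.5] 12.9 hsv [ 22 191 232]
scene knob [ 424.9 -309.9] 13.5 hsv [156   7 189]
scene bal z 0.04 rect [580.6  23.3] 181.0 144.6 82.9 n 1363 px [280. 236.]
scene panon z 0.0529 rect [574.6 -10.4] 67.5 116.4 83.1 n 713 px [271. 234.]
[0.462 0.318 0.042] 128
[0.552 0.308 0.042] 119
[0.502 0.246 0.043] 86
[0.511 0.36  0.044] 115
```

servo_tool:
  moves:
    - {"dx": -0.0015, "dy": -0.0025, "dz": -0.05, "roll": 0, "jaw": 0.7}
    - {"dx": 0, "dy": 0, "dz": -0.05, "roll": 0, "jaw": 0.7}
    - {"dx": 0, "dy": 0, "dz": -0.04, "roll": 0, "jaw": 0.7}
    - {"dx": 0, "dy": 0, "dz": -0.025, "roll": 0, "jaw": 0.7}
    - {"dx": 0, "dy": 0, "dz": -0.016, "roll": 0, "jaw": 0.7}
    - {"dx": 0, "dy": 0, "dz": 0, "roll": 0, "jaw": 0.7}
    - {"dx": 0, "dy": 0, "dz": 0, "roll": 0, "jaw": 0.2}
    - {"dx": 0, "dy": 0, "dz": 0, "roll": 0, "jaw": 0.2}
    - {"dx": 0, "dy": 0, "dz": 0, "roll": 0, "jaw": 0.2}
    - {"dx": 0, "dy": 0, "dz": 0, "roll": 0, "jaw": 0.2}

```text
t: 37.15
eef_pos: [0.516, -0.3084, -0.0099]
ee_rot: [-3.14, -0.0, -1.638]
force: [-0.4, 2.0, 4.6]
width: 0.0348
gripper_force: 35.0
```

servo_tool:
  moves:
    - {"dx": 0, "dy": 0, "dz": 0.05, "roll": 0, "jaw": 0.2}
    - {"dx": 0, "dy": 0, "dz": 0.06, "roll": 0, "jaw": 0.2}
    - {"dx": 0, "dy": 0.02, "dz": 0.05, "roll": 0, "jaw": 0.2}
    - {"dx": 0.005, "dy": 0.058, "dz": 0.02, "roll": 0, "jaw": 0.2}
    - {"dx": 0.005, "dy": 0.058, "dz": 0, "roll": 0, "jaw": 0.2}
    - {"dx": 0.005, "dy": 0.058, "dz": 0, "roll": 0, "jaw": 0.2}
    - {"dx": 0.005, "dy": 0.058, "dz": 0, "roll": 0, "jaw": 0.2}
    - {"dx": 0.005, "dy": 0.058, "dz": 0, "roll": 0, "jaw": 0.2}
    - {"dx": 0.005, "dy": 0.058, "dz": 0, "roll": 0, "jaw": 0.2}
    - {"dx": 0.005, "dy": 0.058, "dz": 0, "roll": 0, "jaw": 0.2}

```text
t: 38.4
eef_pos: [0.55, 0.1196, 0.1692]
ee_rot: [3.141, 0.0, -1.638]
force: [1.4, 0.4, -0.8]
width: 0.0349
gripper_force: 35.0
```

servo_tool:
  moves:
    - {"dx": 0, "dy": 0.05, "dz": 0, "roll": 0, "jaw": 0.2}
    - {"dx": 0, "dy": 0.05, "dz": 0, "roll": 0, "jaw": 0.2}
    - {"dx": 0, "dy": 0.0495, "dz": 0, "roll": 0, "jaw": 0.2}
    - {"dx": 0, "dy": 0, "dz": 0, "roll": 0, "jaw": 0.2}
    - {"dx": 0, "dy": 0, "dz": -0.04, "roll": 0, "jaw": 0.2}
    - {"dx": 0, "dy": 0, "dz": -0.04, "roll": 0, "jaw": 0.2}
    - {"dx": 0, "dy": 0, "dz": -0.03, "roll": 0, "jaw": 0.2}
    - {"dx": 0, "dy": 0, "dz": -0.01, "roll": 0, "jaw": 0.2}
    - {"dx": 0, "dy": 0, "dz": 0, "roll": 0, "jaw": 0.2}
    - {"dx": 0, "dy": 0, "dz": 0, "roll": 0, "jaw": 0.2}

```text
t: 39.65
eef_pos: [0.5513, 0.2677, 0.0508]
ee_rot: [-3.14, 0.001, -1.638]
force: [0.1, 0.4, -1.4]
width: 0.0348
gripper_force: 35.0
```

servo_tool:
  moves:
    - {"dx": 0, "dy": 0.001, "dz": -0.03, "roll": 0, "jaw": 0.2}
    - {"dx": 0, "dy": 0, "dz": -0.015, "roll": 0, "jaw": 0.2}
    - {"dx": 0, "dy": 0, "dz": -0.011, "roll": 0, "jaw": 0.2}
    - {"dx": 0, "dy": 0, "dz": 0, "roll": 0, "jaw": 0.56}
    - {"dx": 0, "dy": 0, "dz": 0, "roll": 0, "jaw": 0.56}
    - {"dx": 0, "dy": 0, "dz": 0, "roll": 0, "jaw": 0.56}
    - {"dx": 0, "dy": 0, "dz": 0.02, "roll": 0, "jaw": 0.56}
    - {"dx": 0, "dy": 0, "dz": 0.05, "roll": 0, "jaw": 0.56}
    - {"dx": 0, "dy": 0, "dz": 0.055, "roll": 0, "jaw": 0.56}
    - {"dx": 0, "dy": 0, "dz": 0.05, "roll": 0, "jaw": 0.56}

```text
t: 40.9
eef_pos: [0.5507, 0.2684, 0.1711]
ee_rot: [-3.14, 0.001, -1.638]
force: [0.7, 1.1, 0.1]
width: 0.0491
gripper_force: 0.0
```

servo_tool:
  moves:
    - {"dx": -0.013, "dy": -0.059, "dz": 0, "roll": 0, "jaw": 0.7}
    - {"dx": -0.013, "dy": -0.059, "dz": 0, "roll": 0, "jaw": 0.7}
    - {"dx": -0.013, "dy": -0.059, "dz": 0, "roll": 0, "jaw": 0.7}
    - {"dx": -0.013, "dy": -0.059, "dz": 0, "roll": 0, "jaw": 0.7}
    - {"dx": -0.013, "dy": -0.059, "dz": 0, "roll": 0, "jaw": 0.7}
    - {"dx": -0.013, "dy": -0.059, "dz": 0, "roll": 0, "jaw": 0.7}
    - {"dx": -0.013, "dy": -0.059, "dz": 0, "roll": 0, "jaw": 0.7}
    - {"dx": -0.013, "dy": -0.059, "dz": 0, "roll": 0, "jaw": 0.7}
    - {"dx": -0.013, "dy": -0.059, "dz": 0, "roll": 0, "jaw": 0.7}
    - {"dx": -0.012, "dy": -0.045, "dz": 0, "roll": 0, "jaw": 0.7}

```text
t: 42.15
eef_pos: [0.4208, -0.3099, 0.169]
ee_rot: [-3.14, -0.0, -1.639]
force: [0.1, -0.7, 0.9]
width: 0.0612
gripper_force: 0.0
```

```bash
python3 wt.py
python3 - <<'E'
from h import *
p,d,c=grab("top");P=pts(d,c)
m=((d>0)&near(P,(.507,.30),.1)&(P[...,2]>.03)&(P[...,2]<.056)).astype(np.uint8)
for q in cv2.findContours(m,0,1)[0]:
    if cv2.contourArea(q)>20: k=np.zeros_like(m);cv2.drawContours(k,[q],-1,1,-1);print(P[k>0].mean(0).round(3),k.sum())
E
```

```text
[ 0.4208 -0.3099  0.169 ] [-3.14  -0.    -1.639] [-0.26  0.13 -0.36  0.   -1.08  0.19]
top knob [ 422.3 -309.5] 10.9 hsv [114   7 191]
wrist knob [ 421.3 -309.1] 11.2 hsv [ 10   3 240]
scene knob [ 424.9 -309.9] 13.5 hsv [165   5 187]
[0.458 0.312 0.076] 125
[0.552 0.308 0.043] 118
[0.545 0.259 0.044] 165
[0.512 0.36  0.043] 116
[0.603 0.294 0.043] 41
```

servo_tool:
  moves:
    - {"dx": 0.001, "dy": 0.0005, "dz": -0.05, "roll": 0, "jaw": 0.7}
    - {"dx": 0, "dy": 0, "dz": -0.05, "roll": 0, "jaw": 0.7}
    - {"dx": 0, "dy": 0, "dz": -0.04, "roll": 0, "jaw": 0.7}
    - {"dx": 0, "dy": 0, "dz": -0.025, "roll": 0, "jaw": 0.7}
    - {"dx": 0, "dy": 0, "dz": -0.014, "roll": 0, "jaw": 0.7}
    - {"dx": 0, "dy": 0, "dz": 0, "roll": 0, "jaw": 0.7}
    - {"dx": 0, "dy": 0, "dz": 0, "roll": 0, "jaw": 0.2}
    - {"dx": 0, "dy": 0, "dz": 0, "roll": 0, "jaw": 0.2}
    - {"dx": 0, "dy": 0, "dz": 0, "roll": 0, "jaw": 0.2}
    - {"dx": 0, "dy": 0, "dz": 0, "roll": 0, "jaw": 0.2}

```text
t: 43.6
eef_pos: [0.4228, -0.3074, -0.01]
ee_rot: [-3.141, -0.0, -1.638]
force: [-1.7, 0.9, 5.5]
width: 0.0346
gripper_force: 35.0
```

servo_tool:
  moves:
    - {"dx": 0, "dy": 0, "dz": 0.05, "roll": 0, "jaw": 0.2}
    - {"dx": 0, "dy": 0, "dz": 0.06, "roll": 0, "jaw": 0.2}
    - {"dx": 0, "dy": 0.02, "dz": 0.05, "roll": 0, "jaw": 0.2}
    - {"dx": 0.005, "dy": 0.058, "dz": 0.02, "roll": 0, "jaw": 0.2}
    - {"dx": 0.005, "dy": 0.058, "dz": 0, "roll": 0, "jaw": 0.2}
    - {"dx": 0.005, "dy": 0.058, "dz": 0, "roll": 0, "jaw": 0.2}
    - {"dx": 0.005, "dy": 0.058, "dz": 0, "roll": 0, "jaw": 0.2}
    - {"dx": 0.005, "dy": 0.058, "dz": 0, "roll": 0, "jaw": 0.2}
    - {"dx": 0.005, "dy": 0.058, "dz": 0, "roll": 0, "jaw": 0.2}
    - {"dx": 0.005, "dy": 0.058, "dz": 0, "roll": 0, "jaw": 0.2}

```text
t: 44.85
eef_pos: [0.457, 0.1207, 0.1693]
ee_rot: [3.142, 0.0, -1.638]
force: [2.4, -0.2, -1.5]
width: 0.0342
gripper_force: 35.0
```

Run:
```python
from h import *
p,d,c=grab("wrist");q,_,_=grab("scene")
save("c3.png",np.hstack([cv2.resize(p,(440,330)),cv2.resize(q[100:235,260:400],(340,330))]))
```

```text
(no output)
```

View pics/c3.png

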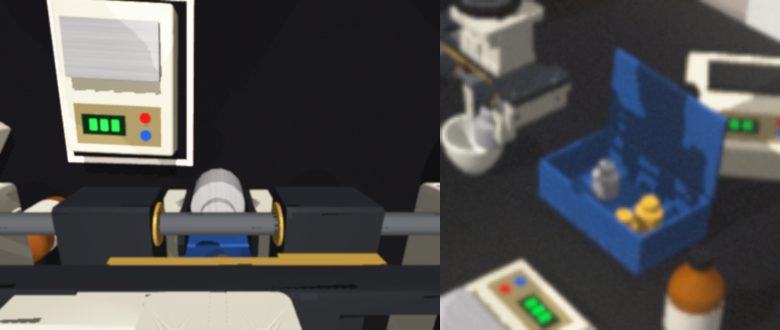

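servo_tool:
  moves:
    - {"dx": 0.003, "dy": 0.05, "dz": 0, "roll": 0, "jaw": 0.2}
    - {"dx": 0, "dy": 0.05, "dz": 0, "roll": 0, "jaw": 0.2}
    - {"dx": 0, "dy": 0.053, "dz": 0, "roll": 0, "jaw": 0.2}
    - {"dx": 0, "dy": 0, "dz": 0, "roll": 0, "jaw": 0.2}
    - {"dx": 0, "dy": 0, "dz": -0.04, "roll": 0, "jaw": 0.2}
    - {"dx": 0, "dy": 0, "dz": -0.04, "roll": 0, "jaw": 0.2}
    - {"dx": 0, "dy": 0, "dz": -0.03, "roll": 0, "jaw": 0.2}
    - {"dx": 0, "dy": 0, "dz": -0.01, "roll": 0, "jaw": 0.2}
    - {"dx": 0, "dy": 0, "dz": 0, "roll": 0, "jaw": 0.2}
    - {"dx": 0, "dy": 0, "dz": 0, "roll": 0, "jaw": 0.2}

```text
t: 46.2
eef_pos: [0.4612, 0.2723, 0.0506]
ee_rot: [-3.14, 0.001, -1.638]
force: [0.5, 0.1, -2.4]
width: 0.0349
gripper_force: 35.0
```

servo_tool:
  moves:
    - {"dx": 0, "dy": 0.001, "dz": -0.03, "roll": 0, "jaw": 0.2}
    - {"dx": 0, "dy": 0, "dz": -0.015, "roll": 0, "jaw": 0.2}
    - {"dx": 0, "dy": 0, "dz": -0.011, "roll": 0, "jaw": 0.2}
    - {"dx": 0, "dy": 0, "dz": 0, "roll": 0, "jaw": 0.2}
    - {"dx": 0, "dy": 0, "dz": 0, "roll": 0, "jaw": 0.56}
    - {"dx": 0, "dy": 0, "dz": 0, "roll": 0, "jaw": 0.56}
    - {"dx": 0, "dy": 0, "dz": 0, "roll": 0, "jaw": 0.56}
    - {"dx": 0, "dy": 0, "dz": 0.02, "roll": 0, "jaw": 0.56}
    - {"dx": 0, "dy": 0, "dz": 0.05, "roll": 0, "jaw": 0.56}
    - {"dx": 0, "dy": 0, "dz": 0.06, "roll": 0, "jaw": 0.56}

```text
t: 47.45
eef_pos: [0.46, 0.2722, 0.1242]
ee_rot: [3.14, -0.002, -1.638]
force: [0.9, 2.1, -0.3]
width: 0.0493
gripper_force: 0.0
```

servo_tool:
  moves:
    - {"dx": 0, "dy": 0, "dz": 0.06, "roll": 0, "jaw": 0.3}
    - {"dx": 0, "dy": -0.05, "dz": 0.05, "roll": 0, "jaw": 0}
    - {"dx": 0.01, "dy": -0.05, "dz": 0.05, "roll": 0, "jaw": 0}
    - {"dx": 0.01, "dy": -0.05, "dz": 0, "roll": 0, "jaw": 0}
    - {"dx": 0.01, "dy": 0, "dz": 0, "roll": 0, "jaw": 0}
    - {"dx": 0.01, "dy": 0, "dz": 0, "roll": 0, "jaw": 0}
    - {"dx": 0, "dy": 0, "dz": 0, "roll": 0, "jaw": 0}
    - {"dx": 0, "dy": 0, "dz": 0, "roll": 0, "jaw": 0}
    - {"dx": 0, "dy": 0, "dz": 0, "roll": 0, "jaw": 0}
    - {"dx": 0, "dy": 0, "dz": 0, "roll": 0, "jaw": 0}

```text
t: 48.7
eef_pos: [0.4991, 0.1352, 0.2713]
ee_rot: [3.142, -0.0, -1.637]
force: [-0.2, -0.1, -0.6]
width: 0.0002
gripper_force: 0.0
```

Run:
```python
from h import *
print(get_state()["eef_pos"])
q,d2,c2=grab("scene");p,d,c=grab("top")
save("c4.png",np.hstack([cv2.resize(p[170:275,140:240],(400,400)),cv2.resize(q[110:220,290:390],(400,400))]))
for n,d,c in(("s",d2,c2),("t",d,c)):
    P=pts(d,c);im=q if n=="s" else p;hsv=cv2.cvtColor(im,cv2.COLOR_RGB2HSV)
    b=(hsv[...,0]>100)&(hsv[...,0]<125)&(hsv[...,1]>120)&(d>0)&near(P,(.51,.36),.2)
    for h in(.08,.1,.12,.14,.16,.175):
        k=b&(abs(P[...,2]-h)<.008);print(n,h,k.sum(),P[k].mean(0).round(3) if k.any() else "")
    print("max z",np.percentile(P[...,2][b],99.7))
```

```text
[0.49908902 0.13518248 0.27125999]
s 0.08 187 [0.521 0.366 0.08 ]
s 0.1 199 [0.516 0.367 0.1  ]
s 0.12 209 [0.52  0.367 0.12 ]
s 0.14 211 [0.514 0.368 0.14 ]
s 0.16 198 [0.516 0.369 0.16 ]
s 0.175 196 [0.498 0.371 0.175]
max z 0.18160231184167117
t 0.08 0 
t 0.1 0 
t 0.12 0 
t 0.14 0 
t 0.16 0 
t 0.175 1 [0.612 0.366 0.178]
max z 0.1657147865898756
```

View pics/c4.png

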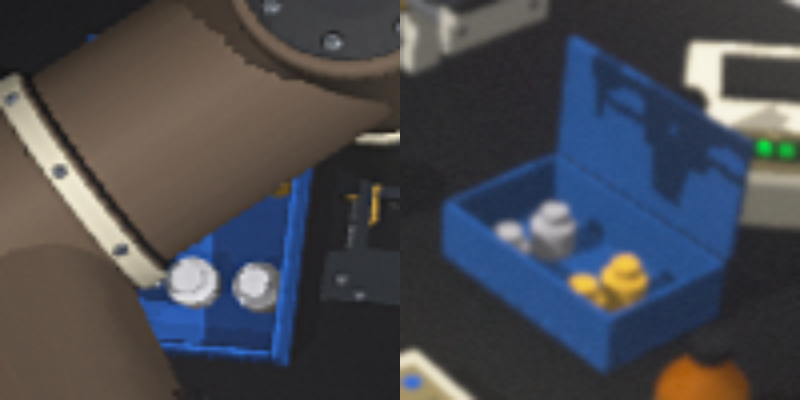

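All four weights are in the case. The lid stands at about 1.62 rad. I'll push it over from behind, to one side of its handle.

servo_tool:
  moves:
    - {"dx": -0.01, "dy": 0.057, "dz": 0, "roll": 0, "jaw": 0}
    - {"dx": -0.01, "dy": 0.057, "dz": 0, "roll": 0, "jaw": 0}
    - {"dx": -0.01, "dy": 0.057, "dz": 0, "roll": 0, "jaw": 0}
    - {"dx": -0.01, "dy": 0.057, "dz": 0, "roll": 0, "jaw": 0}
    - {"dx": -0.01, "dy": 0.057, "dz": 0, "roll": 0, "jaw": 0}
    - {"dx": 0, "dy": 0, "dz": 0, "roll": 0, "jaw": 0}
    - {"dx": 0, "dy": 0, "dz": -0.05, "roll": 0, "jaw": 0}
    - {"dx": 0, "dy": 0, "dz": -0.05, "roll": 0, "jaw": 0}
    - {"dx": 0, "dy": 0, "dz": -0.045, "roll": 0, "jaw": 0}
    - {"dx": 0, "dy": 0, "dz": 0, "roll": 0, "jaw": 0}

```text
t: 50.05
eef_pos: [0.448, 0.4171, 0.1232]
ee_rot: [3.138, -0.006, -1.639]
force: [-0.4, 0.5, 1.2]
width: -0.0001
gripper_force: 0.0
```

servo_tool:
  moves:
    - {"dx": 0, "dy": -0.012, "dz": 0, "roll": 0, "jaw": 0}
    - {"dx": 0, "dy": -0.012, "dz": 0, "roll": 0, "jaw": 0}
    - {"dx": 0, "dy": -0.012, "dz": 0, "roll": 0, "jaw": 0}
    - {"dx": 0, "dy": -0.012, "dz": 0, "roll": 0, "jaw": 0}
    - {"dx": 0, "dy": -0.012, "dz": 0, "roll": 0, "jaw": 0}
    - {"dx": 0, "dy": -0.012, "dz": 0, "roll": 0, "jaw": 0}
    - {"dx": 0, "dy": -0.012, "dz": -0.003, "roll": 0, "jaw": 0}
    - {"dx": 0, "dy": -0.012, "dz": -0.004, "roll": 0, "jaw": 0}
    - {"dx": 0, "dy": -0.012, "dz": -0.005, "roll": 0, "jaw": 0}
    - {"dx": 0, "dy": -0.01, "dz": -0.006, "roll": 0, "jaw": 0}

```text
t: 51.3
eef_pos: [0.4492, 0.301, 0.1078]
ee_rot: [3.142, -0.0, -1.638]
force: [-0.3, 1.0, 0.1]
width: 0.0008
gripper_force: 0.4
```

```bash
cat > lid.py <<'E'
from h import *
q,d,c=grab("scene");P=pts(d,c);hsv=cv2.cvtColor(q,cv2.COLOR_RGB2HSV)
b=(hsv[...,0]>100)&(hsv[...,0]<125)&(hsv[...,1]>120)&(d>0)&near(P,(.51,.32),.2)&(P[...,2]>.066)
a=np.array([.0645,.998]);X=P[b]-[.507,.3035,0]
r=60-1000*(X[:,:2]@a);z=1000*X[:,2]-60.5
print("n",b.sum(),"angle pct",np.percentile(np.arctan2(z,r),[10,50,90]).round(3),"r max",r.max().round(),"zmax",np.percentile(z,99).round())
save("lid.png",q[80:240,250:420].repeat(3,0).repeat(3,1))
E
python3 lid.py
```

```text
n 348 angle pct [0.746 0.802 1.049] r max 122.0 zmax 86.0
```

servo_tool:
  moves:
    - {"dx": 0, "dy": -0.006, "dz": -0.01, "roll": 0, "jaw": 0}
    - {"dx": 0, "dy": -0.006, "dz": -0.01, "roll": 0, "jaw": 0}
    - {"dx": 0, "dy": -0.004, "dz": -0.01, "roll": 0, "jaw": 0}
    - {"dx": 0, "dy": -0.003, "dz": -0.01, "roll": 0, "jaw": 0}
    - {"dx": 0, "dy": -0.002, "dz": -0.01, "roll": 0, "jaw": 0}
    - {"dx": 0, "dy": 0, "dz": -0.01, "roll": 0, "jaw": 0}
    - {"dx": 0, "dy": 0, "dz": -0.007, "roll": 0, "jaw": 0}
    - {"dx": 0, "dy": 0, "dz": -0.003, "roll": 0, "jaw": 0}
    - {"dx": 0, "dy": 0, "dz": 0, "roll": 0, "jaw": 0}
    - {"dx": 0, "dy": 0, "dz": 0, "roll": 0, "jaw": 0}

```text
t: 52.6
eef_pos: [0.4491, 0.2807, 0.0388]
ee_rot: [3.141, -0.0, -1.638]
force: [-3.7, -2.8, 7.0]
width: 0.0007
gripper_force: 3.7
```

```bash
python3 lid.py
```

```text
n 994 angle pct [0.069 0.124 0.588] r max 123.0 zmax 13.0
```

servo_tool:
  moves:
    - {"dx": 0, "dy": 0, "dz": -0.001, "roll": 0, "jaw": 0}
    - {"dx": 0, "dy": 0, "dz": -0.001, "roll": 0, "jaw": 0}
    - {"dx": 0, "dy": 0, "dz": -0.001, "roll": 0, "jaw": 0}
    - {"dx": 0, "dy": 0, "dz": 0, "roll": 0, "jaw": 0}
    - {"dx": 0, "dy": 0, "dz": 0, "roll": 0, "jaw": 0}
    - {"dx": 0, "dy": 0, "dz": 0, "roll": 0, "jaw": 0}
    - {"dx": 0, "dy": 0, "dz": 0, "roll": 0, "jaw": 0}
    - {"dx": 0, "dy": 0, "dz": 0, "roll": 0, "jaw": 0}
    - {"dx": 0, "dy": 0, "dz": 0, "roll": 0, "jaw": 0}
    - {"dx": 0, "dy": 0, "dz": 0, "roll": 0, "jaw": 0}

```text
t: 53.9
eef_pos: [0.4492, 0.2807, 0.0384]
ee_rot: [-3.141, 0.0, -1.637]
force: [-12.3, -7.1, 34.5]
width: 0.0002
gripper_force: 17.1
```

Firm contact at 34 N with almost no further travel, so the lid is shut. I'll lift away and check everything.

servo_tool:
  moves:
    - {"dx": 0, "dy": 0, "dz": 0.01, "roll": 0, "jaw": 0}
    - {"dx": 0, "dy": 0, "dz": 0.05, "roll": 0, "jaw": 0}
    - {"dx": 0, "dy": 0, "dz": 0.06, "roll": 0, "jaw": 0}
    - {"dx": 0, "dy": 0, "dz": 0.06, "roll": 0, "jaw": 0}
    - {"dx": -0.01, "dy": -0.05, "dz": 0.03, "roll": 0, "jaw": 0}
    - {"dx": -0.01, "dy": -0.06, "dz": 0, "roll": 0, "jaw": 0}
    - {"dx": -0.01, "dy": -0.06, "dz": 0, "roll": 0, "jaw": 0}
    - {"dx": 0, "dy": -0.06, "dz": 0, "roll": 0, "jaw": 0}
    - {"dx": 0, "dy": -0.06, "dz": 0, "roll": 0, "jaw": 0}
    - {"dx": 0, "dy": -0.06, "dz": 0, "roll": 0, "jaw": 0}

```text
t: 55.15
eef_pos: [0.4191, -0.0707, 0.2458]
ee_rot: [-3.14, 0.001, -1.637]
force: [1.8, 0.6, 0.3]
width: 0.0007
gripper_force: 0.0
```

```bash
python3 lid.py; python3 meas.py scene s20 bal panon tape; python3 meas.py top t20 knob
python3 - <<'E'
from h import *
z=np.load("pics/t20.npz");c={k:z[k] for k in("intrinsics","R","t")};p=z["p"];P=pts(z["d"],c);hsv=cv2.cvtColor(p,cv2.COLOR_RGB2HSV)
b=(hsv[...,0]>100)&(hsv[...,0]<125)&(hsv[...,1]>120)&near(P,(.507,.3035),.11)&(P[...,2]>.03)
X=P[b]-[.507,.3035,0];r=60-1000*X[:,:2]@np.array([.0645,.998]);k=(r>5)&(r<115);w=np.polyfit(r[k],1000*X[k,2],1);print("lid fit slope",w,k.sum())
save("fin.png",np.hstack([p[140:320,140:340].repeat(2,0).repeat(2,1),cv2.resize(cv2.imread("pics/s20.png")[80:290,190:423,::-1],(400,360))]))
E
```

```text
n 1318 angle pct [0.071 0.139 0.633] r max 121.0 zmax 40.0
scene bal z 0.04 rect [581.4  23.2] 181.9 145.1 83.4 n 1472 px [280. 236.]
scene tape z 0.0006 rect [580.3  26.6] 229.2 188.6 84.0 n 510 px [282. 256.]
scene panon z 0.0529 rect [574.5 -10.6] 67.8 116.3 83.3 n 719 px [270. 234.]
top knob z 0.0468 rect [ 566.1 -420.1] 97.9 37.0 21.2 n 95 px [448. 215.]
top knob z 0.0457 rect [ 405.7 -432.8] 19.4 19.7 87.6 n 46 px [455. 271.]
lid fit slope [5.50399744e-03 6.92810393e+01] 2382
```

View pics/fin.png

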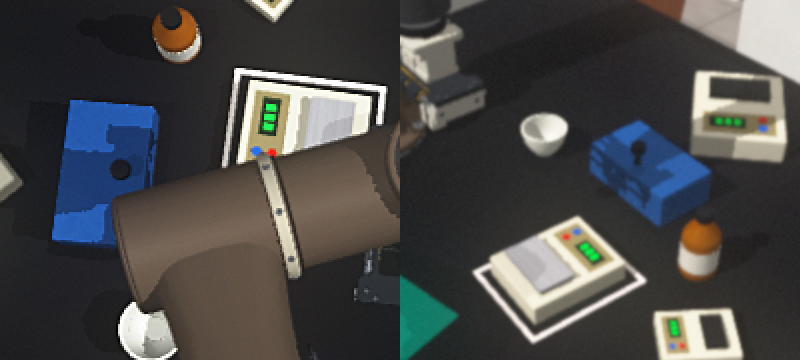

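The lid slope is about 0.005 rad. The balance stands inside the outline, the pan is still seated, and the arm touches nothing.

```bash
python3 -c "
from station import *
print(job_done())"
```

```text
the job is handed in; nothing more can be done
None
```

The job is handed in at about 55 s: the balance is inside the outline, the pan is seated level, all four weights are in the case with its lid shut, and nothing else was disturbed; the judge returned no result, so this rests on my own camera checks.

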